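# Put the mandrels on their notched racks and the flat files in the file block

### The job

Put away the mandrels and flat files left lying on the jeweller's bench, beside those already put away: lay each slim steel mandrel in a free pair of notches of the rack with the small notches, and each stout wooden mandrel in a pair of notches of the rack with the big notches, straight across both boards with the square butt sticking out at the front (the robot's side), and slide each file, blade first and right way up, fully home into a free slot of the file block until its handle meets the block. Everything already put away must still be in place at the end, and the other things on the bench are to be left where they are.

Things in the scene. Friction and masses are not known exactly. Their poses are not given: they have to be found in the camera images.
- small_rack: Fixed wooden rack for slim mandrels: plinth 96x186x16 mm and two upright boards 12 thick along y, middles at x -36 and +36, tops at z 85, each with three 90-degree V notches 30 wide, 15 deep, bottoms at z 70, at y -62, 0, +62 (front and back notch make a pair). Origin: centre of underside; +x from front (robot's side) to back. Slim seated centrally: its origin at x -58, z 87.
- big_rack: Fixed wooden rack for stout mandrels, beside the small rack (which is left varies). Same build, but two V notches per board, 52 mm wide, 26 deep, bottoms at z 70, at y -46 and +46; board tops at z 96. Origin: centre of underside; +x from front (robot's side) to back. Stout seated centrally: its origin at x -58, z 104.
- file_block: Fixed wooden block 110 mm deep (x), 190 wide, 92 high with three level slots at y -60, 0, +60, open at the front face (x -55, towards the robot): 32 wide, 16 high, 105 deep, floor at z 60, a 12 wide slit in the top above each. Handles do not enter: the shoulder stops at the front face. Origin: centre of underside; +x is the way a file goes in. File home: its origin at x -95, z 60.
- slim1: Slim steel mandrel left on the bench (None if absent), 166 mm long: square butt 26x26, 26 long, then round cone 140 long, diameter 24 to 14 at the tip (20 at x +55, grip there; centre of mass near x +40), 0.4 kg. Origin on the axis where butt meets cone; +x to the tip. On the bench: origin at z 13, axis 2.5 degrees tip-down; seated in the notches 3 degrees tip-down.
- stout1: Stout wooden mandrel left on the bench (None if absent), 166 mm long: square butt 52x52, 26 long, then round cone 140 long, diameter 48 to 38 at the tip (44 at x +55, grip there), 0.22 kg. Origin on the axis where butt meets cone; +x to the tip. On the bench: origin at z 26, axis 3 degrees tip-down; seated in the notches 3 degrees tip-down too.
- file1: Flat file left on the bench (None if absent), 165 mm long: wooden handle 65 long, 26 wide, 20 thick, steel blade 100 long, 24 wide, 5 thick, undersides flush, 0.14 kg, centre of mass near x +68. Origin: underside of the handle, 40 behind the shoulder where the blade begins (handle from x -25 to +40; grip at the origin); +x to the blade's tip, +z up. Lies flat at z 0.
- slim2: A second one, same as slim1 in shape, size and axes (None if absent).
- stout2: A second one, same as stout1 in shape, size and axes (None if absent).
- file2: A second one, same as file1 in shape, size and axes (None if absent).
- slim_in0: Slim mandrel same as slim1, at the start already seated in the small rack (None if absent; one of the three is there).
- slim_in1: Slim mandrel same as slim1, at the start already seated in the small rack (None if absent; one of the three is there).
- slim_in2: Slim mandrel same as slim1, at the start already seated in the small rack (None if absent; one of the three is there).
- file_in0: Flat file same as file1, at the start already home in the file block (None if absent; one of the three is there).
- file_in1: Flat file same as file1, at the start already home in the file block (None if absent; one of the three is there).
- file_in2: Flat file same as file1, at the start already home in the file block (None if absent; one of the three is there).
- bench_block: Bystander: steel bench block 75 x 75 x 20, origin at the centre of its underside.
- wax_tin: Bystander: round flat aluminium tin, 60 in diameter, 24 high, origin at the centre of its underside.
- jar: Bystander: glass jar, 54 in diameter, 85 high, origin at the centre of its underside.

How it is judged (in metres and radians):
At the end, for the whole second after the job is handed in: Every mandrel rests in the notches of both boards of its own rack, butt to the front, axis within 7 mm and 0.13 rad of the bay's line, shoulder 40 to 76 mm before the rack's middle; every file is in a slot, right way up, its shoulder within 9 mm of the block. All at rest (x of slim1 in the frame of small_rack between -0.076 and -0.04 m and z of slim1 in the frame of small_rack between 0.081 and 0.093 m and angle between the x axis of each of slim1, slim2, slim_in0, slim_in1, slim_in2 and the x axis of small_rack, either way round below 0.13 rad and (y of slim1 in the frame of small_rack between -0.069 and -0.055 m or y of slim1 in the frame of small_rack between -0.007 and 0.007 m or y of slim1 in the frame of small_rack between 0.055 and 0.069 m) and linear speed of each of slim1, slim2, slim_in0, slim_in1, slim_in2, stout1, stout2, file1, file2, file_in0, file_in1, file_in2 below 0.03 m/s and x of slim2 in the frame of small_rack between -0.076 and -0.04 m and z of slim2 in the frame of small_rack between 0.081 and 0.093 m and (y of slim2 in the frame of small_rack between -0.069 and -0.055 m or y of slim2 in the frame of small_rack between -0.007 and 0.007 m or y of slim2 in the frame of small_rack between 0.055 and 0.069 m) and x of slim_in0 in the frame of small_rack between -0.076 and -0.04 m and z of slim_in0 in the frame of small_rack between 0.081 and 0.093 m and (y of slim_in0 in the frame of small_rack between -0.069 and -0.055 m or y of slim_in0 in the frame of small_rack between -0.007 and 0.007 m or y of slim_in0 in the frame of small_rack between 0.055 and 0.069 m) and x of slim_in1 in the frame of small_rack between -0.076 and -0.04 m and z of slim_in1 in the frame of small_rack between 0.081 and 0.093 m and (y of slim_in1 in the frame of small_rack between -0.069 and -0.055 m or y of slim_in1 in the frame of small_rack between -0.007 and 0.007 m or y of slim_in1 in the frame of small_rack between 0.055 and 0.069 m) and x of slim_in2 in the frame of small_rack between -0.076 and -0.04 m and z of slim_in2 in the frame of small_rack between 0.081 and 0.093 m and (y of slim_in2 in the frame of small_rack between -0.069 and -0.055 m or y of slim_in2 in the frame of small_rack between -0.007 and 0.007 m or y of slim_in2 in the frame of small_rack between 0.055 and 0.069 m) and x of stout1 in the frame of big_rack between -0.076 and -0.04 m and z of stout1 in the frame of big_rack between 0.098 and 0.11 m and angle between the x axis of each of stout1, stout2 and the x axis of big_rack, either way round below 0.13 rad and (y of stout1 in the frame of big_rack between -0.053 and -0.039 m or y of stout1 in the frame of big_rack between 0.039 and 0.053 m) and x of stout2 in the frame of big_rack between -0.076 and -0.04 m and z of stout2 in the frame of big_rack between 0.098 and 0.11 m and (y of stout2 in the frame of big_rack between -0.053 and -0.039 m or y of stout2 in the frame of big_rack between 0.039 and 0.053 m) and x of each of file1, file2, file_in0, file_in1, file_in2 in the frame of file_block above -0.104 m and z of file1 in the frame of file_block between 0.054 and 0.069 m and angle between the x axis of each of file1, file2, file_in0, file_in1, file_in2 and the x axis of file_block, either way round below 0.13 rad and (y of file1 in the frame of file_block between -0.07 and -0.05 m or y of file1 in the frame of file_block between -0.01 and 0.01 m or y of file1 in the frame of file_block between 0.05 and 0.07 m) and angle between each of file1, file2, file_in0, file_in1, file_in2's own z axis and vertical below 0.4 rad and z of file2 in the frame of file_block between 0.054 and 0.069 m and (y of file2 in the frame of file_block between -0.07 and -0.05 m or y of file2 in the frame of file_block between -0.01 and 0.01 m or y of file2 in the frame of file_block between 0.05 and 0.07 m) and z of file_in0 in the frame of file_block between 0.054 and 0.069 m and (y of file_in0 in the frame of file_block between -0.07 and -0.05 m or y of file_in0 in the frame of file_block between -0.01 and 0.01 m or y of file_in0 in the frame of file_block between 0.05 and 0.07 m) and z of file_in1 in the frame of file_block between 0.054 and 0.069 m and (y of file_in1 in the frame of file_block between -0.07 and -0.05 m or y of file_in1 in the frame of file_block between -0.01 and 0.01 m or y of file_in1 in the frame of file_block between 0.05 and 0.07 m) and z of file_in2 in the frame of file_block between 0.054 and 0.069 m and (y of file_in2 in the frame of file_block between -0.07 and -0.05 m or y of file_in2 in the frame of file_block between -0.01 and 0.01 m or y of file_in2 in the frame of file_block between 0.05 and 0.07 m)); the robot touches nothing.
It fails at once if the bench block is pushed more than 5 cm from its place (distance of bench_block from where it was at the start of the episode above 0.05 m).
It fails at once if the wax tin is pushed more than 5 cm from its place (distance of wax_tin from where it was at the start of the episode above 0.05 m).
It fails at once if the jar is pushed more than 5 cm from its place (distance of jar from where it was at the start of the episode above 0.05 m).
Of slim1, slim2, stout1, stout2, file1, file2 only 5 to 6 are there at a start; the rules pass over those that are not, and their reading is None.
Of slim_in0, slim_in1, slim_in2 only 1 to 1 are there at a start; the rules pass over those that are not, and their reading is None.
Of file_in0, file_in1, file_in2 only 1 to 1 are there at a start; the rules pass over those that are not, and their reading is None.
At some moment in a run one of slim1, slim2, stout1, stout2, file1, file2 may be knocked a few centimetres aside while the robot is not near it.
Once in a run the grip may slacken for a moment while it holds something.
It also fails if it takes over 210 s, if anything falls off the work surface, if the arm or the gripper's body presses on something with over 40 N, if the wrist force passes 120 N, or if a joint passes its speed limit or range.

### The arm

A 6-joint arm with a two-finger parallel gripper is mounted at the origin on the work surface. World frame = base frame: x ahead of the robot, y to its left, z up, the work surface at z = 0. Lengths are in mm, angles in rad, forces in N, time in s.
With the tool pointing down it reaches from about 350 to 975 mm from the base axis. Payload 7.1 kg.
Tool frame: the origin (TCP) lies on the mounting face of the last link; the fingertips stand 182 mm ahead of it and the grasp point (between the pads) lies 163 mm ahead of it (ctrl.finger_overhang is the distance from the TCP to the fingertips, in mm); z points along the fingers, y is the direction in which the jaws open and shut (so a half turn about z gives the same grasp; the last joint's range is limited). The gripper opens to 88 mm and grips with 3 to 60 N. Pads are 20 mm wide; open, the fingers measure 115 mm over their backs; the gripper's body (75 mm by 178 mm) begins 61 mm behind the grasp point.
Start: joints at [-0.019, 0.423, 1.63, -0, 1.089, -0.019], TCP at [624.985, 0.026, 404.675] pointing down, gripper open.
Joint ranges: [-3, 3], [-0.9, 2.11], [0.09, 2.58], [-1.31, 4.45], [0.11, 2.69], [-2.54, 2.54]. Speed limits (rad/s): [2.39, 2.39, 3.01, 3.14, 3.14, 3.14].

### API

Orientations are given as a rotation vector (axis times angle).
In Python, from workcell import ctrl, viewer, recognise gives the robot as it stands.
- The arm moves only by the shell command python3 -m handwheel 'ROWS'. ROWS is JSON, a list of rows, each an object of numbers: "gripper": the closure, from 0 (fully open) to 1 (shut); "tx", "ty", "tz": the shift along the tool's x, y, z in m; "rx", "ry", "rz": the turn, a rotation vector about the tool's x, y, z in degrees. In form: [{"gripper": .., "tx": .., "ty": .., "tz": .., "rx": .., "ry": .., "rz": ..}, ...]. A call has 1 to 8 rows; each row shifts and turns the commanded pose from where the row before left it, along the tool's axes as they then stand; what a row does not reach is not made up. A row lasts 1/8 s, in which the tool goes at most 62.5 mm and 10.7 degrees, less where a joint would pass 70% of its speed; a pose out of reach is approached as far as the arm can. A call with a gripper value outside its range is refused whole. The fingers move at their own pace and stop on an object; the grip force is fixed at half the most. Time passes only in rows, so rows that do not move let the fingers close. It gives the time, the measured TCP pose, the force and the opening at its end, in the units of the state.
- ctrl.get_obs(): the state, without advancing time (a new reading comes with each control period).
- viewer.get_image(name): name is "scene" or "side" or "wrist"; returns a dict with "image" (480x640x3 uint8, red, green, blue), "range_z" (480x640 float32, mm along the optical axis (not along the pixel's ray), 0 where there is no reading), "vfov" (degrees; the focal length in pixels is half the picture's height over the tangent of half this angle, whatever the lens; pixels are square), "cx", "cy" (the principal point, pixels), "k1" (the pictures are not rectified: a ray, as slopes to the right and down, at radius r is drawn at 1 + k1 r^2 times it, then the intrinsics apply), "extrinsics" (4x4, takes a point from world to camera coordinates); the wrist camera has in their place "T_tool_cam" (4x4, takes a point from camera to tool coordinates, whose origin is the TCP and whose axes are the flange's). Camera axes: x right, y up, looking along -z (the intrinsics and any distortion apply to the point x, -y, -z); pixel columns grow to the right and rows downward; lengths in mm; the calibration is good to about 2 mm. A picture is of the moment at which its call begins: read the wrist's pose just before it.
- ctrl.close_job(): hands the job in, once; it reports no verdict.
Trained networks look in a picture, given as the dict that the camera call returned (one of the last four; its "shot" number tells which), for a name from the list of things; names that differ only in an ending like _2 or _b are one class to them, and where a whole thing is asked for, a point or a joint stands for the part that bears it (a point fixed in the world has none). Each returns a list of dicts, best first, with "p" (0 to 1); they miss things now and then, are a little off and sometimes report something else, mostly with a low value. They report only what shows in the picture. A call takes as long as a camera call.
- recognise(picture, name): "xy" ([column, row] as shares, 0 to 1, of the picture: columns of its width, rows of its height, amid what is visible of it).
The state is a dict: "t": time; "qpos": joint angles; "qvel": joint speeds; "joint_torque": joint torques, N m; "ee_pos": TCP position; "orientation": TCP orientation; "ft_force": force on the tool from outside, world axes, zero at the start; "moment": the same for the moment, N m; "width": finger opening in mm.
Only numpy, scipy, OpenCV 4.12 (cv2) and the standard library are available. Lean on these libraries where they do the work, as an engineer would, in place of code of your own. Each camera call takes 0.05 s, during which the arm holds its last target.

## Working session

There is one attempt and no reset: what is moved stays moved. The work goes in short steps, Python scripts to look and compute and a shell command to move; the robot and the scene stay as the last step left them, time stands still between calls to the robot, and variables do not carry over. Pictures are saved under pics/ and viewed, and the job is handed in when it is done.

```bash
ls; mkdir -p pics
cat > h.py <<'E'
import numpy as np, cv2
from workcell import ctrl, viewer, recognise
from scipy.spatial.transform import Rotation as R
def cam(name):
    o=ctrl.get_obs(); d=viewer.get_image(name); d['obs']=o
    if 'extrinsics' in d and d['extrinsics'] is not None: d['Twc']=np.linalg.inv(np.array(d['extrinsics']))
    else:
        T=np.eye(4);T[:3,:3]=R.from_rotvec(o['orientation']).as_matrix();T[:3,3]=o['ee_pos'];d['Twc']=T@np.array(d['T_tool_cam'])
    d['f']=240/np.tan(np.radians(d['vfov'])/2)
    return d
def rays(d,uv):
    uv=np.asarray(uv,float).reshape(-1,2)
    K=np.array([[d['f'],0,d['cx']],[0,d['f'],d['cy']],[0,0,1]])
    s=cv2.undistortPoints(uv[:,None],K,np.array([d['k1'],0,0,0.]))[:,0]
    return np.c_[s[:,0],-s[:,1],-np.ones(len(s))]
def cloud(d):
    v,u=np.mgrid[:480,:640]; r=rays(d,np.c_[u.ravel(),v.ravel()])*d['range_z'].reshape(-1,1)
    P=r@d['Twc'][:3,:3].T+d['Twc'][:3,3]
    P[d['range_z'].ravel()<=0]=np.nan
    return P.reshape(480,640,3)
def proj(d,P):
    P=np.asarray(P,float).reshape(-1,3); T=np.linalg.inv(d['Twc']); c=P@T[:3,:3].T+T[:3,3]
    x=c[:,0]/-c[:,2]; y=-c[:,1]/-c[:,2]; k=1+d['k1']*(x*x+y*y)
    return np.c_[d['cx']+d['f']*x*k, d['cy']+d['f']*y*k]
def save(d,n): cv2.imwrite('pics/'+n+'.png',cv2.cvtColor(np.ascontiguousarray(d['image']),cv2.COLOR_RGB2BGR))
E
python3 - <<'E'
from h import *
for n in ['scene','side','wrist']:
    d=cam(n); save(d,n+'0'); print(n,d['f'],d['k1'],d['Twc'].round(2).tolist())
E
```

```text
pics
scene 565.7567865364647 -0.17926224218634187 [[-0.02, -0.68, 0.73, 1341.8], [1.0, -0.01, 0.02, 48.41], [-0.01, 0.73, 0.68, 880.06], [0.0, 0.0, 0.0, 1.0]]
side 545.3821257514289 -0.09894074956515576 [[0.98, 0.13, -0.17, 292.25], [-0.22, 0.65, -0.73, -876.4], [0.01, 0.75, 0.67, 882.58], [0.0, 0.0, 0.0, 1.0]]
wrist 334.9646328437964 -0.022305105239874386 [[1.0, -0.0, 0.0, 624.94], [-0.0, 0.95, 0.3, 82.98], [-0.0, -0.3, 0.95, 384.53], [0.0, 0.0, 0.0, 1.0]]
```

View pics/scene0.png

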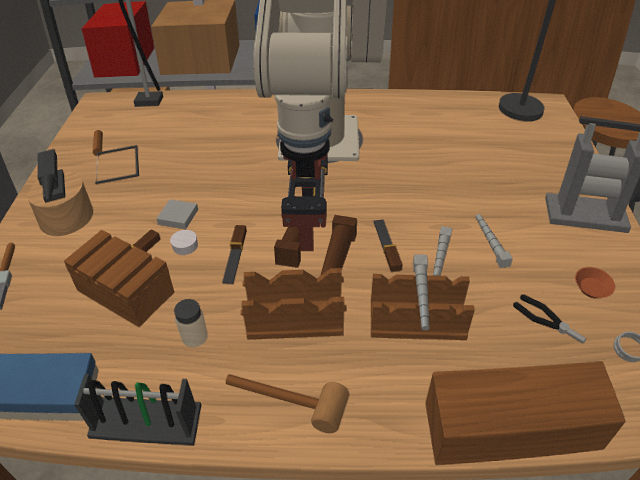

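View pics/side0.png

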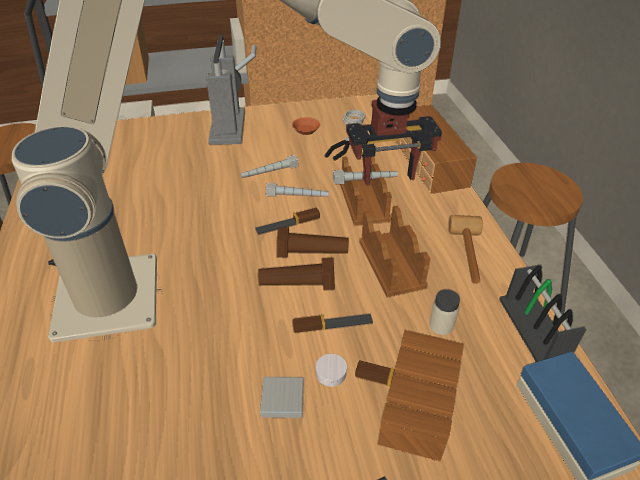

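View pics/wrist0.png

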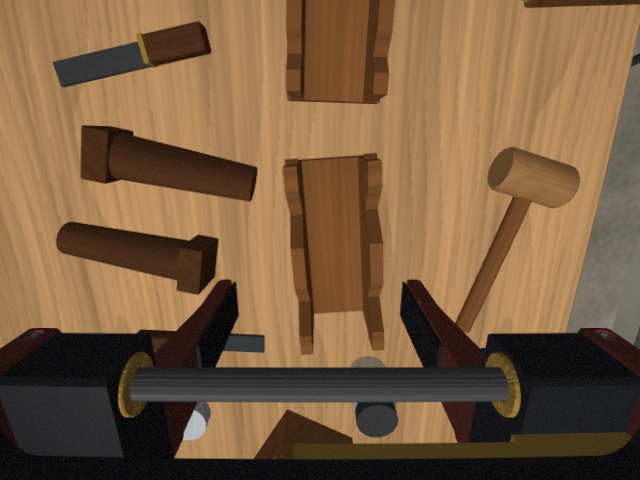

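```bash
cat >> h.py <<'E'
def ortho(ds,x0=300,x1=800,y0=-400,y1=400,s=1.0):
    # rows: x decreasing downwards ; cols: y decreasing to right
    H=int((x1-x0)*s);W=int((y1-y0)*s); im=np.zeros((H,W,3),np.uint8); hz=np.full((H,W),-1e9)
    for d in ds:
        P=cloud(d).reshape(-1,3);C=d['image'].reshape(-1,3)
        ok=np.isfinite(P[:,0])&(P[:,2]<130)&(P[:,2]>-20);P=P[ok];C=C[ok]
        r=((x1-P[:,0])*s).astype(int);c=((y1-P[:,1])*s).astype(int)
        ok=(r>=0)&(r<H)&(c>=0)&(c<W);r,c,P,C=r[ok],c[ok],P[ok],C[ok]
        o=np.argsort(P[:,2]);r,c,P,C=r[o],c[o],P[o],C[o]
        up=P[:,2]>hz[r,c]; hz[r[up],c[up]]=P[up,2]; im[r[up],c[up]]=C[up]
    return im,hz
E
python3 - <<'E'
from h import *
o=ctrl.get_obs();print(o['t'],o['orientation'],R.from_rotvec(o['orientation']).as_matrix().round(3).tolist(),ctrl.finger_overhang)
ds=[cam(n) for n in ['scene','side','wrist']]
im,hz=ortho(ds[:2])
cv2.imwrite('pics/ortho0.png',im[:,:,::-1])
for n in ['small_rack','big_rack','file_block','slim1','stout1','file1','slim_in0','file_in0','jar','wax_tin','bench_block']:
    for d,nm in zip(ds,'Swr'):
        C=cloud(d)
        for r in recognise(d,n):
            if r['p']<.2: continue
            u,v=int(r['xy'][0]*640),int(r['xy'][1]*480); print(n,nm,round(r['p'],2),u,v,C[v,u].round(0))
E
```

```text
0.15 [-2.22081610e+00 -2.22088098e+00  1.30950852e-03] [[-0.0, 1.0, -0.001], [1.0, 0.0, 0.0], [0.0, -0.001, -1.0]] 182.0
small_rack S 0.57 416 306 [677. 198.  84.]
small_rack S 0.42 190 324 [ 712. -214.   68.]
small_rack w 0.84 365 194 [646. 222.  12.]
small_rack r 0.88 339 50 [645. 165.  16.]
big_rack S 0.83 293 302 [681. -26.  98.]
big_rack S 0.56 339 240 [465.  58.  49.]
big_rack S 0.56 191 321 [ 712. -211.   76.]
big_rack w 0.92 395 255 [652. -18.  12.]
big_rack r 0.73 333 238 [641. -28.  17.]
file_block S 0.73 120 277 [ 625. -366.   96.]
file_block w 0.77 422 396 [ 562. -429.   88.]
file_block r 0.57 294 433 [ 591. -293.   38.]
slim1 S 0.96 437 248 [451. 274.  13.]
slim1 S 0.6 495 246 [453. 403.  22.]
slim1 w 0.88 294 192 [464. 269.  12.]
slim1 w 0.59 275 170 [431. 400.  -3.]
stout1 S 0.87 340 243 [471.  60.  45.]
stout1 w 0.75 300 276 [421. -62.  36.]
stout1 w 0.67 306 245 [453.  37.  32.]
stout1 w 0.49 323 324 [ 445. -189.   20.]
stout1 r 0.91 156 165 [463.  57.  47.]
stout1 r 0.82 149 253 [441. -37.  45.]
file1 S 0.82 388 246 [456. 165.  23.]
file1 S 0.62 233 250 [ 455. -177.
[... 180 characters left out ...]
52 174 [602. 203.  96.]
slim_in0 r 0.53 147 252 [439. -35.  45.]
file_in0 S 0.79 147 238 [ 499. -346.   82.]
file_in0 w 0.77 373 370 [ 498. -355.   79.]
file_in0 w 0.31 274 166 [429. 394.  15.]
jar S 0.89 191 324 [ 710. -214.   64.]
jar w 0.9 444 313 [ 675. -248.   65.]
jar w 0.4 369 197 [653. 208.  12.]
jar r 0.8 374 413 [ 687. -212.   86.]
wax_tin S 0.78 183 241 [ 450. -288.   27.]
wax_tin w 0.75 444 314 [ 676. -247.   61.]
wax_tin w 0.64 331 368 [ 436. -301.   26.]
wax_tin r 0.58 195 419 [ 455. -284.   25.]
bench_block S 0.86 172 214 [ 353. -335.   22.]
bench_block w 0.74 279 399 [ 331. -341.   19.]
bench_block w 0.55 324 322 [ 448. -183.   18.]
bench_block r 0.22 335 241 [643. -31.  17.]
```

View pics/ortho0.png

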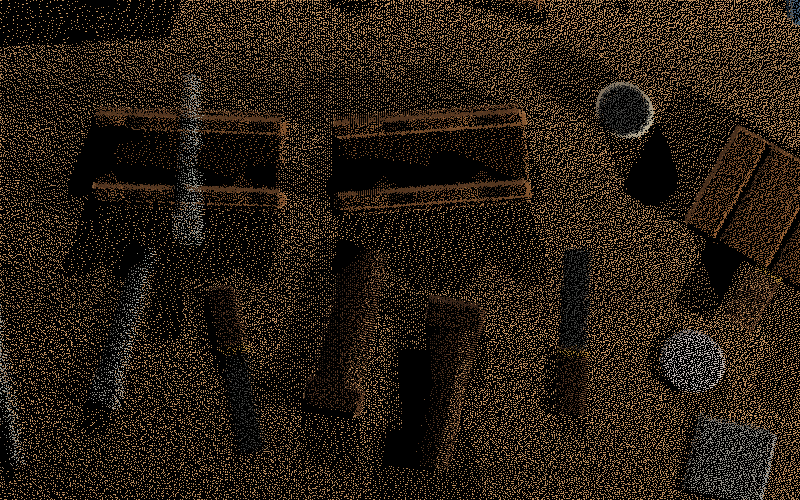

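```bash
cat > fit.py <<'E'
from h import *
from scipy.optimize import least_squares
def box(p,lo,hi):
    c=(np.array(lo)+hi)/2;h=(np.array(hi)-np.array(lo))/2
    q=np.abs(p-c)-h
    return np.linalg.norm(np.maximum(q,0),axis=1)+np.minimum(q.max(1),0)
def rack(p,ys,w,dep,top):
    d=box(p,[-48,-93,0],[48,93,16])
    for xc in(-36,36):
        b=box(p,[xc-6,-93,0],[xc+6,93,top])
        for y in ys:
            wedge=((np.abs(p[:,1]-y))-(p[:,2]-(top-dep)))/np.sqrt(2) # <0 inside notch
            b=np.maximum(b,-wedge)
        d=np.minimum(d,b)
    return d
def mand(p,b,r0,r1,tilt):
    a=np.radians(tilt);c,s=np.cos(a),np.sin(a)
    z=p[:,2]-b/2; x=p[:,0]*c-z*s; zz=p[:,0]*s+z*c
    q=np.c_[x,p[:,1],zz]
    d1=box(q,[-26,-b/2,-b/2],[0,b/2,b/2])
    rr=np.hypot(q[:,1],zz)-(r0+(r1-r0)*np.clip(x,0,140)/140)
    ax=np.abs(x-70)-70
    d2=np.where((rr>0)&(ax>0),np.hypot(rr,ax),np.maximum(rr,ax))
    return np.minimum(d1,d2)
M={'small_rack':lambda p:rack(p,[-62,0,62],30,15,85),
'big_rack':lambda p:rack(p,[-46,46],52,26,96),
'file_block':lambda p:box(p,[-55,-95,0],[55,95,92]),
'slim':lambda p:mand(p,26,12,7,2.5),
'stout':lambda p:mand(p,52,24,19,3),
'file':lambda p:np.minimum(box(p,[-25,-13,0],[40,13,20]),box(p,[40,-12,0],[140,12,5])),
'jar':lambda p:np.maximum(np.hypot(p[:,0],p[:,1])-27,p[:,2]-85)}
def fit(name,pts,guess,rad=None,zoff=0,zmin=3,ctr=57):
    f=M[name]; best=None
    for dth in ([0,180] if name in('slim','stout','file') else [0]):
        g=np.array(guess,float);
        if dth: # flip about centre
            th=np.radians(g[2]); g[:2]+=2*ctr*np.array([np.cos(th),np.sin(th)]); g[2]+=180
        g[2]=np.radians(g[2]); g0=g.copy()
        for k in range(3):
            def loc(v,P):
                d=P-np.array([v[0],v[1],zoff]);c,s=np.cos(v[2]),np.sin(v[2])
                return np.c_[d[:,0]*c+d[:,1]*s,-d[:,0]*s+d[:,1]*c,d[:,2]]
            P=pts[(pts[:,2]>zmin)]
            thr=[40,15,8][k]
            P=P[f(loc(g,P))<thr]
            if len(P)<30: break
            r=least_squares(lambda v:f(loc([v[0],v[1],v[2]/100],P)),[g[0],g[1],g[2]*100],loss='soft_l1',f_scale=2.)
            g=r.x*[1,1,.01]
        else:
            res=np.abs(f(loc(g,P))); sc=np.mean(np.minimum(res,8))
            if best is None or sc<best[1]: best=((round(g[0],1),round(g[1],1),round(np.degrees(g[2]),2)),round(float(sc),2),len(P))
    return best
def pts(ds,step=1):
    o=[]
    for d in ds:
        P=cloud(d).reshape(-1,3);o.append(P[np.isfinite(P[:,0])][::step])
    P=np.vstack(o); return P[(P[:,2]<140)&(P[:,0]<850)&(P[:,0]>250)&(abs(P[:,1])<550)]
E
python3 - <<'E'
from fit import *
ds=[cam(n) for n in ['scene','side','wrist']]
np.save('/tmp/x.npy',0)
G={'small_rack':(650,207,0),'big_rack':(645,-30,5),'file_block':(590,-380,-30)}
S=[('slim',(400,290,-15)),('slim',(470,420,190)),('stout',(405,65,-12)),('stout',(490,-50,170)),('file',(480,180,195)),('file',(410,-170,0))]
for sel in ([0],[1],[0,1],[0,1,2]):
    P=pts([ds[i] for i in sel]); print('cams',sel)
    for n,g in G.items(): print(n,fit(n,P,g))
    for n,g in S: print(n,fit(n,P,g))
# table height check
for d in ds:
    Q=cloud(d).reshape(-1,3); m=(abs(Q[:,0]-500)<200)&(abs(Q[:,1]-100)<250)&(abs(Q[:,2])<5); print(np.median(Q[m,2]))
E
```

```text
cams [0]
small_rack ((np.float64(653.3), np.float64(213.1), np.float64(-1.85)), 1.97, 5481)
big_rack ((np.float64(641.4), np.float64(-29.3), np.float64(3.83)), 1.13, 6477)
file_block ((np.float64(578.7), np.float64(-394.7), np.float64(-29.43)), 1.54, 6338)
slim ((np.float64(422.2), np.float64(294.1), np.float64(-16.0)), 1.52, 529)
slim ((np.float64(473.4), np.float64(414.2), np.float64(191.55)), 1.69, 640)
stout ((np.float64(418.1), np.float64(66.6), np.float64(-12.62)), 1.37, 1233)
stout ((np.float64(498.7), np.float64(-52.3), np.float64(171.16)), 2.41, 801)
file ((np.float64(488.3), np.float64(176.1), np.float64(190.72)), 1.72, 691)
file ((np.float64(412.3), np.float64(-169.7), np.float64(-1.96)), 1.57, 715)
cams [1]
small_rack ((np.float64(639.2), np.float64(209.7), np.float64(-1.96)), 1.69, 2013)
big_rack ((np.float64(627.9), np.float64(-34.5), np.float64(4.44)), 2.16, 3610)
file_block ((np.float64(575.0), np.float64(-396.3), np.float64(-29.24)), 2.06, 7889)
slim ((np.float64(413.2), np.float64(291.1), np.float64(-15.85)), 2.11, 472)
slim ((np.float64(469.6), np.float64(410.6), n
[... 1160 characters left out ...]
 18223)
big_rack ((np.float64(641.0), np.float64(-30.8), np.float64(3.84)), 0.97, 25539)
file_block ((np.float64(578.2), np.float64(-396.3), np.float64(-29.83)), 1.84, 16447)
slim ((np.float64(420.8), np.float64(291.2), np.float64(-15.31)), 2.21, 998)
slim ((np.float64(473.6), np.float64(413.2), np.float64(191.91)), 2.02, 1059)
stout ((np.float64(417.1), np.float64(64.5), np.float64(-12.64)), 0.97, 10469)
stout ((np.float64(473.2), np.float64(-52.1), np.float64(169.54)), 0.94, 8869)
file ((np.float64(487.8), np.float64(173.7), np.float64(190.93)), 0.96, 5718)
file ((np.float64(411.6), np.float64(-171.1), np.float64(-2.66)), 1.14, 2401)
1.095553898951266
-1.9387396271771422
0.5710878021212693
```

```bash
cat > plan.py <<'E'
import sys
from h import *
o=ctrl.get_obs(); Rm=R.from_rotvec(o['orientation']).as_matrix(); p=np.array(o['ee_pos'])
phi=np.degrees(np.arctan2(Rm[1,0],Rm[0,0]))
tilt=np.degrees(np.arccos(-Rm[2,2]))
print('t',round(o['t'],2),'tcp',p.round(1),'phi',round(phi,2),'tilt',round(tilt,2),'w',round(o['width'],1),'q',np.round(o['qpos'],2),'F',np.round(o['ft_force'],1))
def plan(x,y,z,ph):
    d=(phi-ph+180)%360-180
    a=np.radians(ph); w=np.array([x,y,z])-p
    print('rz %.1f (alt %.1f) then tx %.4f ty %.4f tz %.4f'%(d,d-360*np.sign(d),(w[0]*np.cos(a)+w[1]*np.sin(a))/1e3,(w[0]*np.sin(a)-w[1]*np.cos(a))/1e3,-w[2]/1e3), 'max-corr: rx/ry drift',Rm[:,2].round(4))
def grip(o,g,off=0):  # world point at offset g along obj from pose
    a=np.radians(o[2]); return o[0]+g*np.cos(a)-off*np.sin(a), o[1]+g*np.sin(a)+off*np.cos(a)
if len(sys.argv)>4: plan(*map(float,sys.argv[1:5]))
E
python3 - <<'E'
from plan import *
x,y=grip((417.1,64.5,-12.64),55); print(x,y); plan(x,y,186,167.4)
x,y=grip((641,-30.8,3.84),-3,46); print(x,y); plan(x,y,310,183.84)
E
```

```text
t 2.1 tcp [625.    0.  404.7] phi 90.0 tilt 0.0 w 88.0 q [-0.02  0.42  1.63  0.    1.09 -0.02] F [-0.1  0.4  0.2]
470.7670327277699 52.464652136457445
rz -77.4 (alt 282.6) then tx 0.1620 ty 0.0175 tz 0.2187 max-corr: rx/ry drift [ 1.e-04  0.e+00 -1.e+00]
634.9260930009862 14.895816589347987
rz -93.8 (alt 266.2) then tx -0.0109 ty 0.0142 tz 0.0947 max-corr: rx/ry drift [ 1.e-04  0.e+00 -1.e+00]
```

```bash
python3 -m handwheel '[{"rz":-9.675,"gripper":0.2},{"rz":-9.675,"gripper":0.2},{"rz":-9.675,"gripper":0.2},{"rz":-9.675,"gripper":0.2},{"rz":-9.675,"gripper":0.2},{"rz":-9.675,"gripper":0.2},{"rz":-9.675,"gripper":0.2},{"rz":-9.675,"gripper":0.2}]'; python3 plan.py 470.8 52.5 186 167.4
```

```text
t 2.1 tcp [625.    0.  404.7] phi 90.0 tilt 0.0 w 88.0 q [-0.02  0.42  1.63  0.    1.09 -0.02] F [-0.1  0.4  0.2]
rz -77.4 (alt 282.6) then tx 0.1619 ty 0.0176 tz 0.2187 max-corr: rx/ry drift [ 1.e-04  0.e+00 -1.e+00]$[0]: bad value
```

```bash
python3 -m handwheel '[{"gripper":0.2,"tx":0,"ty":0,"tz":0,"rx":0,"ry":0,"rz":-9.675}]'; python3 -m handwheel --help | head -20
```

```text
t: 2.22
ee_pos: [625.0, 0.0, 404.7]
orientation: [-2.022, -2.405, -0.0]
ft_force: [-0.9, -0.8, 0.3]
width: 80.9invalid input: not JSON, or not a number
```

```bash
python3 -m handwheel '[{"gripper":0.2,"tx":0,"ty":0,"tz":0.01,"rx":0,"ry":0,"rz":-9.675},{"gripper":0.2,"tx":0,"ty":0,"tz":0.01,"rx":0,"ry":0,"rz":-9.675},{"gripper":0.2,"tx":0,"ty":0,"tz":0.01,"rx":0,"ry":0,"rz":-9.675},{"gripper":0.2,"tx":0,"ty":0,"tz":0.01,"rx":0,"ry":0,"rz":-9.675},{"gripper":0.2,"tx":0,"ty":0,"tz":0.01,"rx":0,"ry":0,"rz":-9.675},{"gripper":0.2,"tx":0,"ty":0,"tz":0.01,"rx":0,"ry":0,"rz":-9.675},{"gripper":0.2,"tx":0,"ty":0,"tz":0,"rx":0,"ry":0,"rz":-9.675}]'; python3 plan.py 470.8 52.5 186 167.4
```

```text
t: 3.1
ee_pos: [624.7, 0.0, 343.7]
orientation: [-0.336, -3.122, 0.0]
ft_force: [1.0, -0.1, 0.4]
width: 70.2
t 3.1 tcp [624.7   0.  343.7] phi 167.72 tilt 0.09 w 70.2 q [-0.02  0.49  1.67  0.    0.98 -1.38] F [ 1.  -0.1  0.4]
rz 0.3 (alt -359.7) then tx 0.1617 ty 0.0176 tz 0.1577 max-corr: rx/ry drift [-0.0016  0.     -1.    ]
```

```bash
python3 -m handwheel '[{"gripper":0.2,"tx":0.04,"ty":0.0044,"tz":0.01,"rx":0,"ry":0,"rz":0},{"gripper":0.2,"tx":0.04,"ty":0.0044,"tz":0.01,"rx":0,"ry":0,"rz":0},{"gripper":0.2,"tx":0.04,"ty":0.0044,"tz":0.01,"rx":0,"ry":0,"rz":0},{"gripper":0.2,"tx":0.04,"ty":0.0044,"tz":0.01,"rx":0,"ry":0,"rz":0},{"gripper":0.2,"tx":0,"ty":0,"tz":0,"rx":0,"ry":0,"rz":0}]'; python3 plan.py 470.8 52.5 186 167.4
python3 - <<'E'
from fit import *
d=cam('wrist'); save(d,'w1'); P=pts([d])
print(fit('stout',P,(417,64.5,-12.6)),fit('stout',P,(473,-52,169.5)))
print(fit('big_rack',P,(641,-30.8,3.8)),fit('file',P,(487.8,173.7,190.9)))
E
```

```text
t: 3.72
ee_pos: [470.1, 52.6, 304.0]
orientation: [-0.342, -3.119, 0.001]
ft_force: [-0.4, 0.6, -0.1]
width: 70.1
t 3.73 tcp [470.1  52.6 304. ] phi 167.48 tilt 0.21 w 70.1 q [ 0.09  0.36  2.03  0.    0.75 -1.27] F [-0.4  0.6 -0.1]
rz 0.1 (alt -359.9) then tx -0.0007 ty 0.0001 tz 0.1180 max-corr: rx/ry drift [-3.6e-03 -3.0e-04 -1.0e+00]
((np.float64(417.3), np.float64(64.4), np.float64(-12.61)), 0.47, 11320) ((np.float64(472.1), np.float64(-51.7), np.float64(169.35)), 0.55, 13577)
((np.float64(641.4), np.float64(-30.7), np.float64(4.0)), 0.49, 8062) ((np.float64(488.1), np.float64(173.9), np.float64(190.89)), 0.67, 6922)
```

View pics/w1.png

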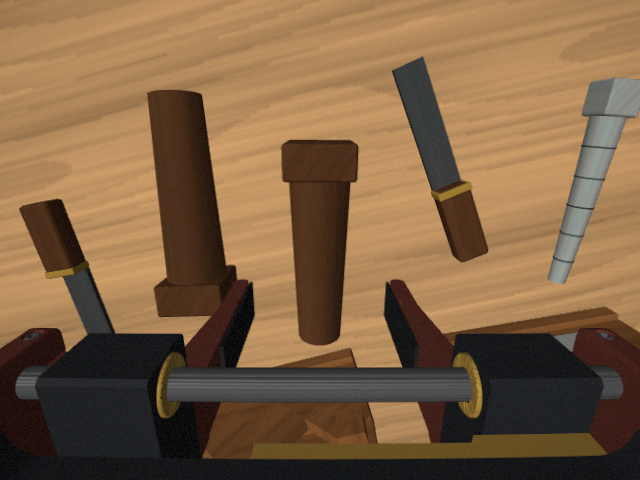

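```bash
python3 -m handwheel '[{"gripper":0.2,"tx":0,"ty":0,"tz":0.06,"rx":0,"ry":0,"rz":0},{"gripper":0.2,"tx":0,"ty":0,"tz":0.04,"rx":0,"ry":0,"rz":0},{"gripper":0.2,"tx":0,"ty":0,"tz":0.017,"rx":0,"ry":0,"rz":0},{"gripper":0.2,"tx":0,"ty":0,"tz":0,"rx":0,"ry":0,"rz":0},{"gripper":1,"tx":0,"ty":0,"tz":0,"rx":0,"ry":0,"rz":0},{"gripper":1,"tx":0,"ty":0,"tz":0,"rx":0,"ry":0,"rz":0},{"gripper":1,"tx":0,"ty":0,"tz":0,"rx":0,"ry":0,"rz":0},{"gripper":1,"tx":0,"ty":0,"tz":0,"rx":0,"ry":0,"rz":0}]'; python3 plan.py 635 15 310 184
```

```text
t: 4.78
ee_pos: [473.1, 52.2, 188.6]
orientation: [0.344, 3.121, 0.0]
ft_force: [-0.0, -0.8, 7.1]
width: 43.4
t 4.78 tcp [473.1  52.2 188.6] phi 167.42 tilt 0.1 w 43.4 q [ 0.08  0.59  2.06 -0.    0.49 -1.27] F [-0.  -0.8  7.1]
rz -16.6 (alt 343.4) then tx -0.1589 ty -0.0484 tz -0.1214 max-corr: rx/ry drift [ 1.7e-03  1.0e-04 -1.0e+00]
```

```bash
python3 -m handwheel '[{"gripper":1,"tx":0,"ty":0,"tz":-0.03,"rx":0,"ry":0,"rz":0},{"gripper":1,"tx":0,"ty":0,"tz":-0.05,"rx":0,"ry":0,"rz":0},{"gripper":1,"tx":0,"ty":0,"tz":-0.05,"rx":0,"ry":0,"rz":-8.3},{"gripper":1,"tx":0,"ty":0,"tz":-0.01,"rx":0,"ry":0,"rz":-8.3},{"gripper":1,"tx":-0.035,"ty":-0.012,"tz":0,"rx":0,"ry":0,"rz":0},{"gripper":1,"tx":-0.035,"ty":-0.012,"tz":0,"rx":0,"ry":0,"rz":0},{"gripper":1,"tx":-0.035,"ty":-0.012,"tz":0,"rx":0,"ry":0,"rz":0},{"gripper":1,"tx":-0.035,"ty":-0.012,"tz":0,"rx":0,"ry":0,"rz":0}]'
cat > hand.py <<'E'
# fit the object in hand: free pose x,y,z,yaw,pitch in tool frame
from fit import *
def hand(name,d,lift_guess,zoff_guess):
    # lift_guess: world pose (x,y,theta) of object origin, zoff_guess: object frame z
    P=cloud(d).reshape(-1,3);P=P[np.isfinite(P[:,0])]
    f=M[name]
    g=np.array([*lift_guess[:2],np.radians(lift_guess[2])*100,zoff_guess,0.])
    def loc(v,P):
        return (P-[v[0],v[1],v[3]])@R.from_euler('ZY',[v[2]/100,v[4]/100]).as_matrix()
    for thr in (15,8,5):
        Q=P[f(loc(g,P))<thr]
        # drop points in the jaw region
        r=least_squares(lambda v:f(loc(v,Q)),g,loss='soft_l1',f_scale=1.5); g=r.x
    print(name,'in hand: xy',g[:2].round(1),'th',round(np.degrees(g[2]/100),2),'zoff',round(g[3],1),'extra pitch(tip down +)',round(np.degrees(g[4]/100),2),'res',np.abs(f(loc(g,Q))).mean().round(2),len(Q))
    return g
E
python3 - <<'E'
from plan import *
from hand import *
plan(635.2,15.2,310,184)
d=cam('wrist');save(d,'w2')
gx,gy=p[0],p[1]; th=phi-180
x,y=grip((gx,gy,th),-57)
print(fit('big_rack',pts([d]),(641,-30.8,3.8)))
hand('stout',d,(x,y,th),p[2]-188.6)
E
```

```text
t: 5.78
ee_pos: [616.4, 13.7, 327.5]
orientation: [0.11, -3.139, -0.0]
ft_force: [1.0, 0.1, -2.1]
width: 43.5
t 5.78 tcp [616.4  13.7 327.5] phi -176.0 tilt 0.04 w 43.5 q [ 0.    0.5   1.7   0.    0.94 -1.64] F [ 1.   0.1 -2.1]
rz 0.0 (alt -360.0) then tx -0.0189 ty 0.0002 tz 0.0175 max-corr: rx/ry drift [-7.e-04  0.e+00 -1.e+00]
((np.float64(641.4), np.float64(-30.8), np.float64(4.1)), 0.46, 14844)
stout in hand: xy [558.8   9.7] th -355.97 zoff 139.0 extra pitch(tip down +) -0.09 res 0.46 30011
```

View pics/w2.png

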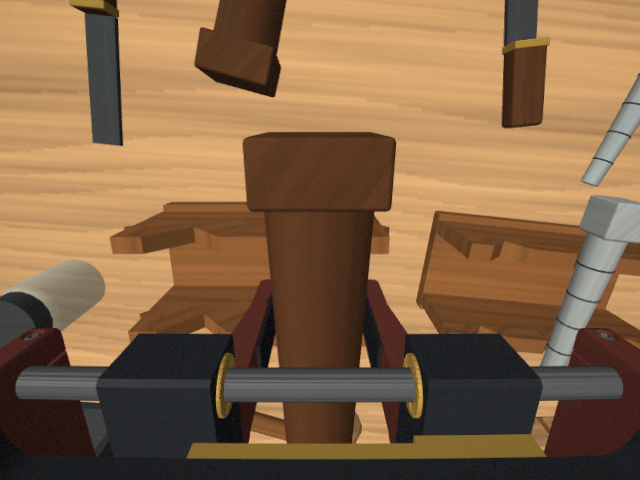

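```bash
python3 -m handwheel '[{"gripper":1,"tx":-0.0215,"ty":0,"tz":0,"rx":0,"ry":0,"rz":0},{"gripper":1,"tx":0,"ty":0,"tz":0,"rx":0,"ry":0,"rz":0},{"gripper":1,"tx":0,"ty":0,"tz":0.03,"rx":0,"ry":0,"rz":0},{"gripper":1,"tx":0,"ty":0,"tz":0.02,"rx":0,"ry":0,"rz":0},{"gripper":1,"tx":0,"ty":0,"tz":0.01,"rx":0,"ry":0,"rz":0},{"gripper":1,"tx":0,"ty":0,"tz":0,"rx":0,"ry":0,"rz":0}]'
python3 - <<'E'
from plan import *
from hand import *
d=cam('wrist')
x,y=grip((p[0],p[1],phi-180),-57)
print(fit('big_rack',pts([d]),(641,-30.8,3.8)))
hand('stout',d,(x,y,phi-180),p[2]-188.6)
E
```

```text
t: 6.58
ee_pos: [636.8, 15.3, 267.3]
orientation: [0.109, -3.139, 0.0]
ft_force: [0.2, 0.0, -2.2]
width: 43.2
t 6.58 tcp [636.8  15.3 267.3] phi -176.01 tilt 0.06 w 43.2 q [ 0.01  0.61  1.68 -0.    0.85 -1.63] F [ 0.2  0.  -2.2]
((np.float64(641.5), np.float64(-30.7), np.float64(3.98)), 0.44, 26371)
stout in hand: xy [579.   11.1] th -355.69 zoff 79.2 extra pitch(tip down +) -0.19 res 0.53 30481
```

```bash
python3 -m handwheel '[{"gripper":0.3,"tx":0,"ty":0,"tz":0.001,"rx":0,"ry":0,"rz":0},{"gripper":0.3,"tx":0,"ty":0,"tz":0,"rx":0,"ry":0,"rz":0},{"gripper":0.3,"tx":0,"ty":0,"tz":0,"rx":0,"ry":0,"rz":0},{"gripper":0.3,"tx":0,"ty":0,"tz":-0.02,"rx":0,"ry":0,"rz":0},{"gripper":0.3,"tx":0,"ty":0,"tz":-0.04,"rx":0,"ry":0,"rz":0},{"gripper":0.2,"tx":0,"ty":0,"tz":-0.02,"rx":0,"ry":0,"rz":7.3},{"gripper":0.2,"tx":0,"ty":0,"tz":0,"rx":0,"ry":0,"rz":7.3}]'
python3 - <<'E'
from plan import *
from fit import *
d=cam('wrist');save(d,'w3');P=pts([d])
print(fit('stout',P,(580.3,11,4),zoff=78))
s=fit('stout',P,(472.1,-51.7,169.4));print(s)
x,y=grip(s[0],55);print(x,y);plan(x,y,186,s[0][2])
E
```

```text
t: 7.5
ee_pos: [637.9, 15.5, 350.7]
orientation: [0.296, 3.122, 0.001]
ft_force: [-0.2, -0.2, -0.9]
width: 70.1
t 7.5 tcp [637.9  15.5 350.7] phi 169.16 tilt 0.32 w 70.1 q [ 0.01  0.5   1.64  0.    0.99 -1.38] F [-0.2 -0.2 -0.9]
((np.float64(580.6), np.float64(10.8), np.float64(3.94)), 0.76, 15392)
((np.float64(473.2), np.float64(-52.1), np.float64(169.05)), 0.53, 6215)
419.20136729488314 -41.65262396685736
rz 0.1 (alt -359.9) then tx 0.2039 ty -0.0977 tz 0.1647 max-corr: rx/ry drift [ 5.6e-03  1.0e-04 -1.0e+00]
```

View pics/w3.png

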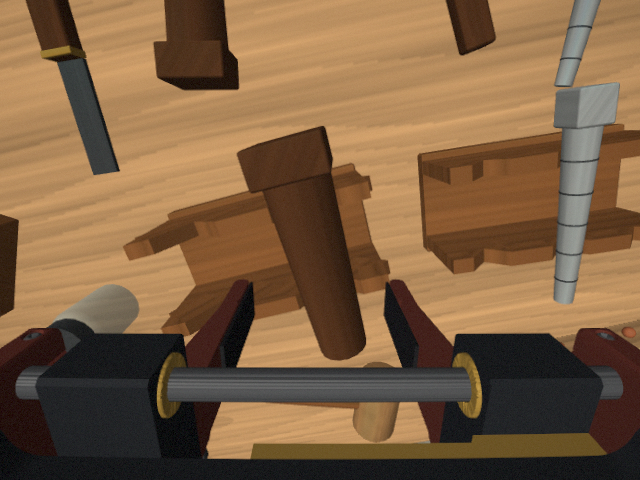

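```bash
python3 -m handwheel '[{"gripper":0.2,"tx":0.041,"ty":-0.0196,"tz":0,"rx":0,"ry":0,"rz":0},{"gripper":0.2,"tx":0.041,"ty":-0.0196,"tz":0,"rx":0,"ry":0,"rz":0},{"gripper":0.2,"tx":0.041,"ty":-0.0196,"tz":0.012,"rx":0,"ry":0,"rz":0},{"gripper":0.2,"tx":0.041,"ty":-0.0196,"tz":0.012,"rx":0,"ry":0,"rz":0},{"gripper":0.2,"tx":0.041,"ty":-0.0196,"tz":0.02,"rx":0,"ry":0,"rz":0},{"gripper":0.2,"tx":0,"ty":0,"tz":0,"rx":0,"ry":0,"rz":0}]'
python3 - <<'E'
from plan import *
from fit import *
d=cam('wrist');save(d,'w4');P=pts([d])
s=fit('stout',P,(473,-51.7,169.4));print(s)
x,y=grip(s[0],55);print(x,y);plan(x,y,186,s[0][2])
E
```

```text
t: 8.3
ee_pos: [414.4, -43.3, 302.1]
orientation: [-0.289, -3.124, -0.0]
ft_force: [-0.6, 0.3, 0.1]
width: 70.0
t 8.3 tcp [414.4 -43.3 302.1] phi 169.43 tilt 0.26 w 70.0 q [-0.13  0.3   2.15 -0.    0.7  -1.52] F [-0.6  0.3  0.1]
((np.float64(472.4), np.float64(-52.2), np.float64(169.29)), 0.49, 11676)
418.358079284787 -41.97890390365912
rz 0.1 (alt -359.9) then tx -0.0037 ty 0.0021 tz 0.1161 max-corr: rx/ry drift [-4.6e-03  6.0e-04 -1.0e+00]
```

```bash
python3 -m handwheel '[{"gripper":0.2,"tx":-0.001,"ty":0.002,"tz":0.055,"rx":0,"ry":0,"rz":0},{"gripper":0.2,"tx":0,"ty":0,"tz":0.04,"rx":0,"ry":0,"rz":0},{"gripper":0.2,"tx":0,"ty":0,"tz":0.02,"rx":0,"ry":0,"rz":0},{"gripper":0.2,"tx":0,"ty":0,"tz":0,"rx":0,"ry":0,"rz":0},{"gripper":1,"tx":0,"ty":0,"tz":0,"rx":0,"ry":0,"rz":0},{"gripper":1,"tx":0,"ty":0,"tz":0,"rx":0,"ry":0,"rz":0},{"gripper":1,"tx":0,"ty":0,"tz":0,"rx":0,"ry":0,"rz":0},{"gripper":1,"tx":0,"ty":0,"tz":0,"rx":0,"ry":0,"rz":0}]'; python3 plan.py 635 -77 330 4
```

```text
t: 9.35
ee_pos: [419.4, -41.4, 188.5]
orientation: [0.29, 3.126, 0.0]
ft_force: [0.0, 0.6, 7.2]
width: 43.8
t 9.35 tcp [419.4 -41.4 188.5] phi 169.39 tilt 0.11 w 43.8 q [-0.13  0.55  2.17  0.    0.41 -1.51] F [0.  0.6 7.2]
rz 165.4 (alt -194.6) then tx 0.2126 ty 0.0506 tz -0.1415 max-corr: rx/ry drift [ 2.e-03 -2.e-04 -1.e+00]
```

```bash
python3 -m handwheel '[{"gripper":1,"tx":0,"ty":0,"tz":-0.03,"rx":0,"ry":0,"rz":0},{"gripper":1,"tx":0,"ty":0,"tz":-0.05,"rx":0,"ry":0,"rz":0},{"gripper":1,"tx":0,"ty":0,"tz":-0.05,"rx":0,"ry":0,"rz":4.4},{"gripper":1,"tx":0,"ty":0,"tz":-0.02,"rx":0,"ry":0,"rz":9},{"gripper":1,"tx":0,"ty":0,"tz":0,"rx":0,"ry":0,"rz":10},{"gripper":1,"tx":0,"ty":0,"tz":0,"rx":0,"ry":0,"rz":10},{"gripper":1,"tx":0,"ty":0,"tz":0,"rx":0,"ry":0,"rz":10},{"gripper":1,"tx":0,"ty":0,"tz":0,"rx":0,"ry":0,"rz":10}]'; python3 -m handwheel '[{"gripper":1,"tx":0,"ty":0,"tz":0,"rx":0,"ry":0,"rz":10},{"gripper":1,"tx":0,"ty":0,"tz":0,"rx":0,"ry":0,"rz":10},{"gripper":1,"tx":0,"ty":0,"tz":0,"rx":0,"ry":0,"rz":10},{"gripper":1,"tx":0,"ty":0,"tz":0,"rx":0,"ry":0,"rz":10},{"gripper":1,"tx":0,"ty":0,"tz":0,"rx":0,"ry":0,"rz":10},{"gripper":1,"tx":0,"ty":0,"tz":0,"rx":0,"ry":0,"rz":10},{"gripper":1,"tx":0,"ty":0,"tz":0,"rx":0,"ry":0,"rz":10},{"gripper":1,"tx":0,"ty":0,"tz":0,"rx":0,"ry":0,"rz":10}]';python3 plan.py 635 -77 330 4
```

```text
t: 10.35
ee_pos: [418.5, -41.3, 337.7]
orientation: [-1.672, -2.659, 0.0]
ft_force: [-1.1, -0.7, -2.2]
width: 44.0
t: 11.35
ee_pos: [418.5, -41.3, 337.7]
orientation: [-2.99, -0.962, 0.001]
ft_force: [0.1, -0.1, -2.6]
width: 43.6
t 11.35 tcp [418.5 -41.3 337.7] phi 35.67 tilt 0.03 w 43.6 q [-0.13  0.23  2.12  0.    0.79  0.82] F [ 0.1 -0.1 -2.6]
rz 31.7 (alt -328.3) then tx 0.2135 ty 0.0507 tz 0.0077 max-corr: rx/ry drift [-5.e-04  1.e-04 -1.e+00]
```

```bash
python3 -m handwheel '[{"gripper":1,"tx":0,"ty":0,"tz":0,"rx":0,"ry":0,"rz":10},{"gripper":1,"tx":0,"ty":0,"tz":0,"rx":0,"ry":0,"rz":10},{"gripper":1,"tx":0,"ty":0,"tz":0,"rx":0,"ry":0,"rz":10},{"gripper":1,"tx":0.04,"ty":0.01,"tz":0,"rx":0,"ry":0,"rz":0},{"gripper":1,"tx":0.045,"ty":0.01,"tz":0,"rx":0,"ry":0,"rz":0},{"gripper":1,"tx":0.045,"ty":0.01,"tz":0,"rx":0,"ry":0,"rz":0},{"gripper":1,"tx":0.045,"ty":0.01,"tz":0,"rx":0,"ry":0,"rz":0},{"gripper":1,"tx":0.035,"ty":0.01,"tz":0,"rx":0,"ry":0,"rz":0}]'
cat > place.py <<'E'
# usage: place.py name rackx racky rackyaw lx ly zseat delta(phi-theta) zTCPpick  -> remaining shift
from plan import *
from hand import *
n=sys.argv[1]; rx,ry,ra,lx,ly,zs,dl,zp=map(float,sys.argv[2:10]); pk=float(sys.argv[10]) if len(sys.argv)>10 else 57
d=cam('wrist'); save(d,'hand_%d'%int(o['t']*10))
th=phi-dl; x,y=grip((p[0],p[1],th),-pk)
g=hand(n,d,(x,y,th),p[2]-zp)
b={'stout':26,'slim':13,'file':0}[n]
tx,ty=grip((rx,ry,ra),lx,ly)
w=np.array([tx-g[0],ty-g[1]]); a=np.radians(phi)
print('obj z',round(g[3]+b,1),'need dz down',round(g[3]+b-zs,1),'dxy world',w.round(1),'tool tx %.4f ty %.4f'%((w[0]*np.cos(a)+w[1]*np.sin(a))/1e3,(w[0]*np.sin(a)-w[1]*np.cos(a))/1e3),'yaw err rz',((np.degrees(g[2]/100)-ra+180)%360-180).round(2))
E
python3 place.py stout 641.4 -30.8 4.05 -58 -46 104 0 188.6
```

```text
t: 12.35
ee_pos: [634.3, -69.2, 337.4]
orientation: [-3.137, -0.165, 0.001]
ft_force: [-0.9, -1.0, -1.9]
width: 43.6
t 12.35 tcp [634.3 -69.2 337.4] phi 6.01 tilt 0.02 w 43.6 q [-0.13  0.52  1.65  0.    0.98  1.34] F [-0.9 -1.  -1.9]Traceback (most recent call last):
  File "place.py", line 2, in <module>
    from plan import *
  File "plan.py", line 13, in <module>
    if len(sys.argv)>4: plan(*map(float,sys.argv[1:5]))
                        ~~~~^^^^^^^^^^^^^^^^^^^^^^^^^^^
ValueError: could not convert string to float: 'stout'
```

```bash
sed -i 's/^if len(sys.argv)>4/if __name__=="__main__" and len(sys.argv)>4/' plan.py
python3 place.py stout 641.4 -30.8 4.05 -58 -46 104 0 188.6
```

```text
t 12.35 tcp [634.3 -69.2 337.4] phi 6.01 tilt 0.02 w 43.6 q [-0.13  0.52  1.65  0.    0.98  1.34] F [-0.9 -1.  -1.9]
stout in hand: xy [580.8 -74.3] th 5.78 zoff 147.9 extra pitch(tip down +) -1.21 res 0.45 26375
obj z 173.9 need dz down 69.9 dxy world [ 6.  -6.5] tool tx 0.0053 ty 0.0071 yaw err rz 1.73
```

```bash
ls -t pics | head -1
```

```text
hand_123.png
```

```bash
python3 -m handwheel '[{"gripper":1,"tx":0,"ty":0,"tz":0,"rx":0,"ry":0,"rz":1.73},{"gripper":1,"tx":0.0055,"ty":0.0085,"tz":0.01,"rx":0,"ry":0,"rz":0},{"gripper":1,"tx":0,"ty":0,"tz":0.02,"rx":0,"ry":0,"rz":0},{"gripper":1,"tx":0,"ty":0,"tz":0,"rx":0,"ry":0,"rz":0}]'
python3 place.py stout 641.4 -30.8 4.05 -58 -46 104 0 188.6
```

```text
t: 12.9
ee_pos: [637.6, -77.2, 305.0]
orientation: [-3.138, -0.117, 0.008]
ft_force: [0.2, 0.1, -2.4]
width: 43.7
t 12.9 tcp [637.6 -77.2 305. ] phi 4.26 tilt 0.29 w 43.7 q [-0.14  0.57  1.65  0.    0.93  1.36] F [ 0.2  0.1 -2.4]
stout in hand: xy [583.  -80.4] th 4.03 zoff 115.7 extra pitch(tip down +) -0.96 res 0.46 26372
obj z 141.7 need dz down 37.7 dxy world [ 3.8 -0.3] tool tx 0.0037 ty 0.0006 yaw err rz -0.02
```

```bash
python3 -m handwheel '[{"gripper":1,"tx":0.001,"ty":0.0004,"tz":0.02,"rx":0,"ry":0,"rz":0},{"gripper":1,"tx":0,"ty":0,"tz":0.01,"rx":0,"ry":0,"rz":0},{"gripper":1,"tx":0,"ty":0,"tz":0.006,"rx":0,"ry":0,"rz":0},{"gripper":1,"tx":0,"ty":0,"tz":0,"rx":0,"ry":0,"rz":0}]'
python3 place.py stout 641.4 -30.8 4.05 -58 -46 104 0 188.6
```

```text
t: 13.45
ee_pos: [640.0, -77.5, 271.0]
orientation: [-3.139, -0.117, 0.002]
ft_force: [0.8, -0.0, -2.5]
width: 43.8
t 13.45 tcp [640.  -77.5 271. ] phi 4.27 tilt 0.06 w 43.8 q [-0.14  0.62  1.66  0.    0.87  1.36] F [ 0.8 -0.  -2.5]
stout in hand: xy [586.2 -80.9] th 4.04 zoff 81.5 extra pitch(tip down +) -1.18 res 0.48 26554
obj z 107.5 need dz down 3.5 dxy world [0.6 0.1] tool tx 0.0006 ty -0.0000 yaw err rz -0.01
```

```bash
python3 -m handwheel '[{"gripper":1,"tx":0,"ty":0,"tz":0.0035,"rx":0,"ry":0,"rz":0},{"gripper":1,"tx":0,"ty":0,"tz":0,"rx":0,"ry":0,"rz":0},{"gripper":0.3,"tx":0,"ty":0,"tz":0,"rx":0,"ry":0,"rz":0},{"gripper":0.3,"tx":0,"ty":0,"tz":0,"rx":0,"ry":0,"rz":0},{"gripper":0.3,"tx":0,"ty":0,"tz":0,"rx":0,"ry":0,"rz":0},{"gripper":0.3,"tx":0,"ty":0,"tz":-0.03,"rx":0,"ry":0,"rz":0},{"gripper":0.3,"tx":0,"ty":0,"tz":-0.05,"rx":0,"ry":0,"rz":0},{"gripper":0.3,"tx":0,"ty":0,"tz":-0.05,"rx":0,"ry":0,"rz":0}]'; python3 -m handwheel '[{"gripper":0.4,"tx":0,"ty":-0.05,"tz":0,"rx":0,"ry":0,"rz":0},{"gripper":0.4,"tx":0,"ty":-0.06,"tz":0,"rx":0,"ry":0,"rz":0},{"gripper":0.4,"tx":0,"ty":-0.06,"tz":0,"rx":0,"ry":0,"rz":0},{"gripper":0.4,"tx":0,"ty":-0.06,"tz":0,"rx":0,"ry":0,"rz":-10},{"gripper":0.4,"tx":0,"ty":0,"tz":0,"rx":0,"ry":0,"rz":-10},{"gripper":0.4,"tx":0,"ty":0,"tz":0,"rx":0,"ry":0,"rz":-10},{"gripper":0.4,"tx":0,"ty":0,"tz":0,"rx":0,"ry":0,"rz":-10},{"gripper":0.4,"tx":0,"ty":0,"tz":0,"rx":0,"ry":0,"rz":-10}]';  python3 -m handwheel '[{"gripper":0.4,"tx":0,"ty":0,"tz":0,"rx":0,"ry":0,"rz":-10},{"gripper":0.4,"tx":0,"ty":0,"tz":0,"rx":0,"ry":0,"rz":-10},{"gripper":0.4,"tx":0,"ty":0,"tz":0,"rx":0,"ry":0,"rz":-10},{"gripper":0.4,"tx":0,"ty":0,"tz":0,"rx":0,"ry":0,"rz":-10},{"gripper":0.4,"tx":0,"ty":0,"tz":0,"rx":0,"ry":0,"rz":-10},{"gripper":0.4,"tx":0,"ty":0,"tz":0,"rx":0,"ry":0,"rz":-10},{"gripper":0.4,"tx":0,"ty":0,"tz":0,"rx":0,"ry":0,"rz":-10},{"gripper":0.4,"tx":0,"ty":0,"tz":0,"rx":0,"ry":0,"rz":-10}]'
python3 - <<'E'
from plan import *
from fit import *
ds=[cam(n) for n in('wrist','side','scene')];save(ds[0],'w5')
P=pts(ds[:1])
print(fit('small_rack',P,(641.4,211,-1.9)))
for pp in (P,pts(ds[1:2]),pts(ds)):
    s=fit('slim',pp,(420.8,291,-15.3));print(s)
    print('in',fit('slim',pp,(583,213,-2),zoff=74,zmin=20)) 
    print('stouts',fit('stout',pp,(580.6,10.8,4),zoff=78,zmin=20),fit('stout',pp,(586.8,-80.8,4),zoff=78,zmin=20))
x,y=grip(s[0],55);print(x,y);plan(x,y,185,s[0][2]+180)
E
```

```text
t: 14.5
ee_pos: [640.0, -77.5, 399.4]
orientation: [-3.139, -0.117, 0.001]
ft_force: [1.1, -0.2, -0.3]
width: 61.6
t: 15.5
ee_pos: [623.0, 152.0, 398.3]
orientation: [2.791, 1.441, 0.0]
ft_force: [-0.7, 0.4, -0.0]
width: 52.8
t: 16.5
ee_pos: [623.0, 151.8, 398.3]
orientation: [1.212, 2.898, 0.0]
ft_force: [-0.5, -0.4, 0.3]
width: 52.7
t 16.5 tcp [623.  151.8 398.3] phi 134.6 tilt 0.01 w 52.7 q [ 0.22  0.45  1.6  -0.    1.09 -0.56] F [-0.5 -0.4  0.3]
((np.float64(641.6), np.float64(211.4), np.float64(-2.22)), 0.61, 17670)
((np.float64(424.1), np.float64(291.7), np.float64(-16.12)), 0.59, 2038)
in ((np.float64(585.2), np.float64(212.8), np.float64(-1.63)), 1.0, 4908)
stouts ((np.float64(580.5), np.float64(11.2), np.float64(3.93)), 0.96, 4978) ((np.float64(580.6), np.float64(-35.4), np.float64(-15.22)), 1.62, 580)
((np.float64(417.1), np.float64(289.8), np.float64(-15.01)), 2.3, 474)
in ((np.float64(581.5), np.float64(211.5), np.float64(-1.88)), 2.22, 564)
stouts ((np.float64(576.9), np.float64(9.2), np.float64(4.24)), 1.71, 1594) ((np.float64(583.6), np.float64(-82.5), np.float64(4.11)), 1.63, 1800)
((np.float64(422.2), np.float64(291.5), np.float64(-15.65)), 1.12, 3035)
in ((np.float64(584.8), np.float64(212.8), np.float64(-1.51)), 1.24, 6429)
stouts ((np.float64(579.4), np.float64(11.1), np.float64(4.08)), 1.29, 8703) ((np.float64(585.1), np.float64(-81.3), np.float64(4.23)), 1.56, 4331)
475.16101377972166 276.6631870193047
rz -29.7 (alt 330.3) then tx 0.1760 ty 0.0803 tz 0.2133 max-corr: rx/ry drift [ 2.e-04  0.e+00 -1.e+00]
```

View pics/w5.png

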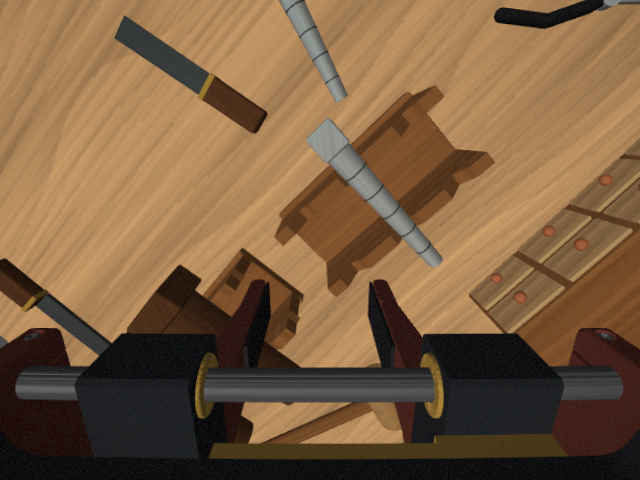

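```bash
python3 -m handwheel '[{"gripper":0.4,"tx":0,"ty":0,"tz":0,"rx":0,"ry":0,"rz":-9.7},{"gripper":0.4,"tx":0,"ty":0,"tz":0,"rx":0,"ry":0,"rz":-9.7},{"gripper":0.4,"tx":0,"ty":0,"tz":0,"rx":0,"ry":0,"rz":-9.7},{"gripper":0.4,"tx":0.044,"ty":0.02,"tz":0.02,"rx":0,"ry":0,"rz":0},{"gripper":0.4,"tx":0.044,"ty":0.02,"tz":0.02,"rx":0,"ry":0,"rz":0},{"gripper":0.4,"tx":0.044,"ty":0.02,"tz":0.02,"rx":0,"ry":0,"rz":0},{"gripper":0.4,"tx":0.042,"ty":0.02,"tz":0.02,"rx":0,"ry":0,"rz":0},{"gripper":0.4,"tx":0,"ty":0,"tz":0.01,"rx":0,"ry":0,"rz":0}]'
python3 - <<'E'
from plan import *
from fit import *
d=cam('wrist');save(d,'w6');P=pts([d])
s=fit('slim',P,(423,291.7,-16));print(s)
print(fit('slim',P,(473.6,413,192)))
x,y=grip(s[0],55);print(x,y);plan(x,y,185,s[0][2]+180)
E
```

```text
t: 17.65
ee_pos: [477.0, 279.7, 307.3]
orientation: [-0.454, -3.107, 0.002]
ft_force: [0.3, -0.1, 0.5]
width: 52.7
t 17.65 tcp [477.  279.7 307.3] phi 163.37 tilt 0.12 w 52.7 q [ 0.51  0.45  1.86  0.    0.83 -0.77] F [ 0.3 -0.1  0.5]
((np.float64(421.5), np.float64(291.6), np.float64(-15.7)), 0.48, 4508)
((np.float64(472.8), np.float64(412.9), np.float64(191.42)), 0.52, 6115)
474.4480460534563 276.71697547132754
rz -0.9 (alt 359.1) then tx 0.0017 ty -0.0035 tz 0.1223 max-corr: rx/ry drift [-1.9e-03 -8.0e-04 -1.0e+00]
```

```bash
python3 -m handwheel '[{"gripper":0.4,"tx":0.0017,"ty":-0.003,"tz":0.05,"rx":0,"ry":0,"rz":-0.9},{"gripper":0.4,"tx":0,"ty":0,"tz":0.045,"rx":0,"ry":0,"rz":0},{"gripper":0.4,"tx":0,"ty":0,"tz":0.026,"rx":0,"ry":0,"rz":0},{"gripper":0.4,"tx":0,"ty":0,"tz":0,"rx":0,"ry":0,"rz":0},{"gripper":1,"tx":0,"ty":0,"tz":0,"rx":0,"ry":0,"rz":0},{"gripper":1,"tx":0,"ty":0,"tz":0,"rx":0,"ry":0,"rz":0},{"gripper":1,"tx":0,"ty":0,"tz":0,"rx":0,"ry":0,"rz":0},{"gripper":1,"tx":0,"ty":0,"tz":0,"rx":0,"ry":0,"rz":0}]'; python3 plan.py 636 149 330 178
```

```text
t: 18.7
ee_pos: [477.0, 276.0, 188.0]
orientation: [0.429, 3.111, 0.001]
ft_force: [-0.2, -0.4, 5.4]
width: 19.2
t 18.7 tcp [477. 276. 188.] phi 164.28 tilt 0.07 w 19.2 q [ 0.5   0.65  1.89 -0.    0.6  -0.79] F [-0.2 -0.4  5.4]
rz -13.7 (alt 346.3) then tx -0.1634 ty -0.1214 tz -0.1420 max-corr: rx/ry drift [ 1.2e-03  5.0e-04 -1.0e+00]
```

```bash
python3 -m handwheel '[{"gripper":1,"tx":0,"ty":0,"tz":-0.03,"rx":0,"ry":0,"rz":0},{"gripper":1,"tx":0,"ty":0,"tz":-0.05,"rx":0,"ry":0,"rz":-6.85},{"gripper":1,"tx":0,"ty":0,"tz":-0.05,"rx":0,"ry":0,"rz":-6.85},{"gripper":1,"tx":0,"ty":0,"tz":-0.01,"rx":0,"ry":0,"rz":0},{"gripper":1,"tx":-0.035,"ty":0.0,"tz":0,"rx":0,"ry":0,"rz":0},{"gripper":1,"tx":-0.045,"ty":0,"tz":0,"rx":0,"ry":0,"rz":0},{"gripper":1,"tx":-0.045,"ty":0,"tz":0,"rx":0,"ry":0,"rz":0},{"gripper":1,"tx":-0.03,"ty":0,"tz":0,"rx":0,"ry":0,"rz":0}]'
python3 - <<'E'
from fit import *
d=cam('wrist');save(d,'w7');print(fit('small_rack',pts([d]),(641.5,211.4,-2)))
E
python3 place.py slim 641.5 211.4 -2.0 -58 62 87 180 188
```

```text
t: 19.7
ee_pos: [632.7, 269.9, 324.2]
orientation: [-0.061, -3.138, 0.002]
ft_force: [0.3, 0.6, -5.2]
width: 19.4
((np.float64(641.6), np.float64(211.2), np.float64(-1.82)), 0.58, 18648)
t 19.75 tcp [635.5 269.7 324.6] phi 177.76 tilt 0.07 w 19.2 q [ 0.38  0.61  1.53 -0.    1.01 -1.15] F [ 5.4  0.  -3.9]
slim in hand: xy [577.9 271.9] th -2.25 zoff 135.2 extra pitch(tip down +) -1.5 res 0.48 11652
obj z 148.2 need dz down 61.2 dxy world [7.8 3.5] tool tx -0.0077 ty 0.0038 yaw err rz -0.25
```

View pics/w7.png

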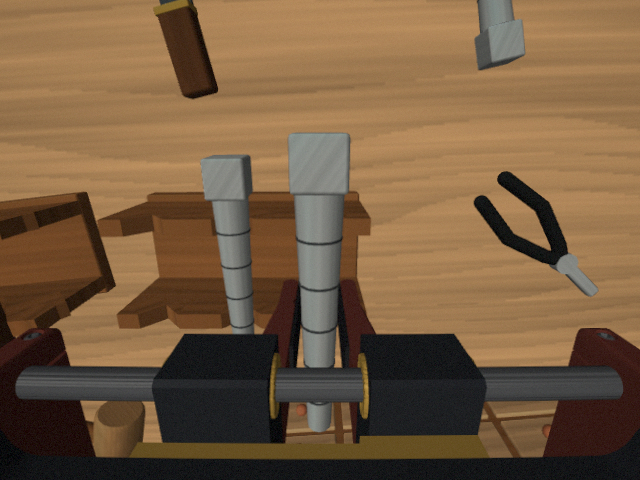

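```bash
python3 -m handwheel '[{"gripper":1,"tx":-0.005,"ty":0.0035,"tz":0.0,"rx":0,"ry":0,"rz":0},{"gripper":1,"tx":0,"ty":0,"tz":0.025,"rx":0,"ry":0,"rz":0},{"gripper":1,"tx":0,"ty":0,"tz":0.01,"rx":0,"ry":0,"rz":0},{"gripper":1,"tx":0,"ty":0,"tz":0,"rx":0,"ry":0,"rz":0}]'; python3 place.py slim 641.5 211.3 -1.9 -58 62 87 180 188
```

```text
t: 20.3
ee_pos: [635.8, 273.8, 290.8]
orientation: [-0.055, -3.138, 0.002]
ft_force: [0.7, -0.4, -4.7]
width: 19.2
t 20.3 tcp [635.8 273.8 290.8] phi 177.98 tilt 0.18 w 19.2 q [ 0.39  0.65  1.53  0.    0.96 -1.15] F [ 0.7 -0.4 -4.7]
slim in hand: xy [577.4 275.7] th -2.01 zoff 101.7 extra pitch(tip down +) -1.23 res 0.49 11661
obj z 114.7 need dz down 27.7 dxy world [ 8.1 -0.5] tool tx -0.0082 ty -0.0002 yaw err rz -0.11
```

```bash
python3 -m handwheel '[{"gripper":1,"tx":-0.005,"ty":-0.0003,"tz":0.01,"rx":0,"ry":0,"rz":0},{"gripper":1,"tx":0,"ty":0,"tz":0.01,"rx":0,"ry":0,"rz":0},{"gripper":1,"tx":0,"ty":0,"tz":0.006,"rx":0,"ry":0,"rz":0},{"gripper":1,"tx":0,"ty":0,"tz":0,"rx":0,"ry":0,"rz":0}]'; python3 place.py slim 641.5 211.3 -1.9 -58 62 87 180 188
```

```text
t: 20.85
ee_pos: [641.4, 273.1, 265.3]
orientation: [-0.056, -3.14, 0.001]
ft_force: [-0.3, -0.7, -4.4]
width: 18.8
t 20.85 tcp [641.4 273.1 265.3] phi 177.97 tilt 0.1 w 18.8 q [ 0.39  0.69  1.53  0.    0.92 -1.15] F [-0.3 -0.7 -4.4]
slim in hand: xy [583.5 275.1] th -2.06 zoff 76.0 extra pitch(tip down +) -1.27 res 0.65 12296
obj z 89.0 need dz down 2.0 dxy world [2.1 0.1] tool tx -0.0021 ty 0.0002 yaw err rz -0.16
```

```bash
python3 -m handwheel '[{"gripper":1,"tx":0,"ty":0,"tz":0.002,"rx":0,"ry":0,"rz":0},{"gripper":0.5,"tx":0,"ty":0,"tz":0,"rx":0,"ry":0,"rz":0},{"gripper":0.5,"tx":0,"ty":0,"tz":0,"rx":0,"ry":0,"rz":0},{"gripper":0.5,"tx":0,"ty":0,"tz":0,"rx":0,"ry":0,"rz":0},{"gripper":0.5,"tx":0,"ty":0,"tz":-0.03,"rx":0,"ry":0,"rz":0},{"gripper":0.5,"tx":0,"ty":0,"tz":-0.05,"rx":0,"ry":0,"rz":0},{"gripper":0.4,"tx":0,"ty":0,"tz":-0.02,"rx":0,"ry":0,"rz":-6.7},{"gripper":0.4,"tx":0,"ty":0,"tz":0,"rx":0,"ry":0,"rz":-6.7}]'
python3 - <<'E'
from plan import *
from fit import *
d=cam('wrist');save(d,'w8');P=pts([d])
print('A',fit('slim',P,(583.5,275,-2),zoff=74,zmin=20),'in',fit('slim',P,(584.5,213,-2),zoff=74,zmin=20))
s=fit('slim',P,(472.8,412.9,191.4));print(s)
x,y=grip(s[0],55);print(x,y);plan(x,y,185,s[0][2])
E
```

```text
t: 21.9
ee_pos: [642.4, 273.5, 367.4]
orientation: [-0.317, 3.121, 0.002]
ft_force: [0.3, -0.7, -0.7]
width: 52.3
t 21.9 tcp [642.4 273.5 367.4] phi -168.41 tilt 0.29 w 52.3 q [ 0.39  0.57  1.48  0.    1.09 -1.39] F [ 0.3 -0.7 -0.7]
A ((np.float64(583.9), np.float64(275.1), np.float64(-1.96)), 1.0, 5630) in ((np.float64(584.9), np.float64(213.1), np.float64(-2.09)), 0.99, 5903)
((np.float64(472.9), np.float64(412.8), np.float64(191.35)), 0.57, 3221)
418.9756190549898 401.9759000513933
rz 0.2 (alt -359.8) then tx 0.1938 ty 0.1699 tz 0.1824 max-corr: rx/ry drift [ 0.0047  0.0019 -1.    ]
```

View pics/w8.png

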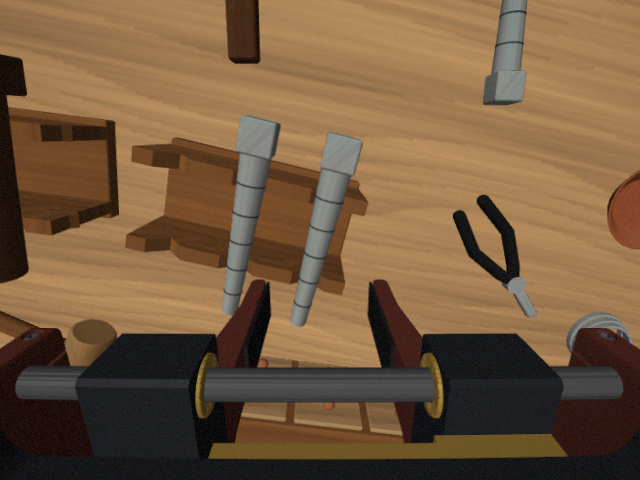

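Slim A lies parallel beside the earlier one in the rack (columns 250 and 335). On to slim B.

```bash
python3 -m handwheel '[{"gripper":0.4,"tx":0.03,"ty":0.027,"tz":0,"rx":0,"ry":0,"rz":0},{"gripper":0.4,"tx":0.042,"ty":0.037,"tz":0,"rx":0,"ry":0,"rz":0},{"gripper":0.4,"tx":0.042,"ty":0.037,"tz":0.015,"rx":0,"ry":0,"rz":0},{"gripper":0.4,"tx":0.042,"ty":0.037,"tz":0.02,"rx":0,"ry":0,"rz":0},{"gripper":0.4,"tx":0.035,"ty":0.03,"tz":0.02,"rx":0,"ry":0,"rz":0},{"gripper":0.4,"tx":0,"ty":0,"tz":0.01,"rx":0,"ry":0,"rz":0},{"gripper":0.4,"tx":0,"ty":0,"tz":0,"rx":0,"ry":0,"rz":0}]'
python3 - <<'E'
from plan import *
from fit import *
d=cam('wrist');P=pts([d])
s=fit('slim',P,(472.8,412.9,191.4));print(s)
x,y=grip(s[0],55);print(x,y);plan(x,y,185,s[0][2])
E
```

```text
t: 22.82
ee_pos: [421.7, 400.2, 298.7]
orientation: [0.311, -3.126, 0.001]
ft_force: [0.4, -0.2, 0.3]
width: 52.9
t 22.82 tcp [421.7 400.2 298.7] phi -168.65 tilt 0.05 w 52.9 q [ 0.74  0.5   1.8  -0.    0.85 -1.03] F [ 0.4 -0.2  0.3]
((np.float64(472.5), np.float64(412.3), np.float64(191.37)), 0.47, 4811)
418.57940066382764 401.45707755132565
rz -0.0 (alt 360.0) then tx 0.0028 ty 0.0018 tz 0.1137 max-corr: rx/ry drift [-4.e-04 -7.e-04 -1.e+00]
```

```bash
python3 -m handwheel '[{"gripper":0.4,"tx":0.0028,"ty":0.0018,"tz":0.05,"rx":0,"ry":0,"rz":0},{"gripper":0.4,"tx":0,"ty":0,"tz":0.04,"rx":0,"ry":0,"rz":0},{"gripper":0.4,"tx":0,"ty":0,"tz":0.023,"rx":0,"ry":0,"rz":0},{"gripper":0.4,"tx":0,"ty":0,"tz":0,"rx":0,"ry":0,"rz":0},{"gripper":1,"tx":0,"ty":0,"tz":0,"rx":0,"ry":0,"rz":0},{"gripper":1,"tx":0,"ty":0,"tz":0,"rx":0,"ry":0,"rz":0},{"gripper":1,"tx":0,"ty":0,"tz":0,"rx":0,"ry":0,"rz":0},{"gripper":1,"tx":0,"ty":0,"tz":0,"rx":0,"ry":0,"rz":0}]'; python3 plan.py 636 149 340 -2
```

```text
t: 23.88
ee_pos: [418.5, 401.7, 186.9]
orientation: [-0.311, 3.125, 0.001]
ft_force: [0.1, -1.2, 4.5]
width: 19.0
t 23.88 tcp [418.5 401.7 186.9] phi -168.62 tilt 0.07 w 19.0 q [ 0.74  0.68  1.83 -0.    0.64 -1.02] F [ 0.1 -1.2  4.5]
rz -166.6 (alt 193.4) then tx 0.2262 ty 0.2450 tz -0.1531 max-corr: rx/ry drift [ 1.e-03  7.e-04 -1.e+00]
```

```bash
python3 -m handwheel '[{"gripper":1,"tx":0,"ty":0,"tz":-0.03,"rx":0,"ry":0,"rz":0},{"gripper":1,"tx":0,"ty":0,"tz":-0.05,"rx":0,"ry":0,"rz":0},{"gripper":1,"tx":0,"ty":0,"tz":-0.05,"rx":0,"ry":0,"rz":0},{"gripper":1,"tx":-0.012,"ty":-0.021,"tz":-0.025,"rx":0,"ry":0,"rz":0},{"gripper":1,"tx":-0.0233,"ty":-0.0414,"tz":0,"rx":0,"ry":0,"rz":0},{"gripper":1,"tx":-0.0233,"ty":-0.0414,"tz":0,"rx":0,"ry":0,"rz":0},{"gripper":1,"tx":-0.0233,"ty":-0.0414,"tz":0,"rx":0,"ry":0,"rz":0},{"gripper":1,"tx":-0.0233,"ty":-0.0414,"tz":0,"rx":0,"ry":0,"rz":0}]'; python3 -m handwheel '[{"gripper":1,"tx":-0.0233,"ty":-0.0414,"tz":0,"rx":0,"ry":0,"rz":0},{"gripper":1,"tx":-0.0233,"ty":-0.0414,"tz":0,"rx":0,"ry":0,"rz":0},{"gripper":1,"tx":0,"ty":0,"tz":0,"rx":0,"ry":0,"rz":10},{"gripper":1,"tx":0,"ty":0,"tz":0,"rx":0,"ry":0,"rz":10},{"gripper":1,"tx":0,"ty":0,"tz":0,"rx":0,"ry":0,"rz":10},{"gripper":1,"tx":0,"ty":0,"tz":0,"rx":0,"ry":0,"rz":10},{"gripper":1,"tx":0,"ty":0,"tz":0,"rx":0,"ry":0,"rz":10},{"gripper":1,"tx":0,"ty":0,"tz":0,"rx":0,"ry":0,"rz":10}]'; python3 -m handwheel '[{"gripper":1,"tx":0,"ty":0,"tz":0,"rx":0,"ry":0,"rz":10},{"gripper":1,"tx":0,"ty":0,"tz":0,"rx":0,"ry":0,"rz":10},{"gripper":1,"tx":0,"ty":0,"tz":0,"rx":0,"ry":0,"rz":10},{"gripper":1,"tx":0,"ty":0,"tz":0,"rx":0,"ry":0,"rz":10},{"gripper":1,"tx":0,"ty":0,"tz":0,"rx":0,"ry":0,"rz":10},{"gripper":1,"tx":0,"ty":0,"tz":0,"rx":0,"ry":0,"rz":10},{"gripper":1,"tx":0,"ty":0,"tz":0,"rx":0,"ry":0,"rz":10},{"gripper":1,"tx":0,"ty":0,"tz":0,"rx":0,"ry":0,"rz":10}]'; python3 plan.py 636 149 340 -2
```

```text
t: 24.88
ee_pos: [558.4, 238.0, 340.5]
orientation: [0.311, -3.124, 0.001]
ft_force: [0.5, -0.3, -5.0]
width: 19.3
t: 25.88
ee_pos: [619.5, 167.3, 340.2]
orientation: [-1.301, -2.858, 0.002]
ft_force: [-0.3, -0.3, -4.6]
width: 19.4
t: 26.88
ee_pos: [619.6, 167.3, 340.2]
orientation: [-2.835, -1.353, 0.003]
ft_force: [0.1, -0.1, -4.2]
width: 19.3
t 26.88 tcp [619.6 167.3 340.2] phi 51.05 tilt 0.12 w 19.3 q [0.25 0.52 1.63 0.   0.99 0.93] F [ 0.1 -0.1 -4.2]
rz 53.0 (alt -307.0) then tx 0.0170 ty 0.0177 tz 0.0002 max-corr: rx/ry drift [-2.e-03 -4.e-04 -1.e+00]
```

```bash
python3 -m handwheel '[{"gripper":1,"tx":0,"ty":0,"tz":0,"rx":0,"ry":0,"rz":10},{"gripper":1,"tx":0,"ty":0,"tz":0,"rx":0,"ry":0,"rz":10},{"gripper":1,"tx":0,"ty":0,"tz":0,"rx":0,"ry":0,"rz":10},{"gripper":1,"tx":0,"ty":0,"tz":0,"rx":0,"ry":0,"rz":10},{"gripper":1,"tx":0,"ty":0,"tz":0,"rx":0,"ry":0,"rz":10},{"gripper":1,"tx":0.01,"ty":0.017,"tz":0,"rx":0,"ry":0,"rz":3},{"gripper":1,"tx":0,"ty":0,"tz":0,"rx":0,"ry":0,"rz":0},{"gripper":1,"tx":0,"ty":0,"tz":0,"rx":0,"ry":0,"rz":0}]';python3 place.py slim 641.5 211.3 -1.9 -58 -62 87 0 187 55; ls -t pics|head -1
```

```text
t: 27.88
ee_pos: [630.6, 150.2, 340.9]
orientation: [3.141, -0.043, -0.001]
ft_force: [-0.7, 0.3, -4.2]
width: 19.4
t 27.88 tcp [630.6 150.2 340.9] phi -1.58 tilt 0.04 w 19.4 q [0.22 0.53 1.62 0.   0.99 1.81] F [-0.7  0.3 -4.2]
slim in hand: xy [574.8 152.2] th -1.64 zoff 153.4 extra pitch(tip down +) -0.91 res 0.47 10607
obj z 166.4 need dz down 79.4 dxy world [ 6.6 -0.9] tool tx 0.0067 ty 0.0008 yaw err rz 0.26
hand_278.png
```

```bash
python3 -m handwheel '[{"gripper":1,"tx":0.006,"ty":0.0008,"tz":0.01,"rx":0,"ry":0,"rz":0.2},{"gripper":1,"tx":0,"ty":0,"tz":0.03,"rx":0,"ry":0,"rz":0},{"gripper":1,"tx":0,"ty":0,"tz":0.015,"rx":0,"ry":0,"rz":0},{"gripper":1,"tx":0,"ty":0,"tz":0,"rx":0,"ry":0,"rz":0},{"gripper":1,"tx":0,"ty":0,"tz":0,"rx":0,"ry":0,"rz":0}]';python3 place.py slim 641.5 211.3 -1.9 -58 -62 87 0 187 55
```

```text
t: 28.55
ee_pos: [637.0, 149.8, 286.8]
orientation: [-3.141, 0.05, -0.002]
ft_force: [-0.6, -0.2, -3.3]
width: 18.9
t 28.55 tcp [637.  149.8 286.8] phi -1.82 tilt 0.06 w 18.9 q [ 0.21  0.61  1.63 -0.    0.9   1.82] F [-0.6 -0.2 -3.3]
slim in hand: xy [581.5 152. ] th -1.86 zoff 99.2 extra pitch(tip down +) -0.99 res 0.47 10620
obj z 112.2 need dz down 25.2 dxy world [-0.  -0.8] tool tx -0.0000 ty 0.0008 yaw err rz 0.04
```

```bash
python3 -m handwheel '[{"gripper":1,"tx":0,"ty":0.0005,"tz":0.015,"rx":0,"ry":0,"rz":0},{"gripper":1,"tx":0,"ty":0,"tz":0.01,"rx":0,"ry":0,"rz":0},{"gripper":1,"tx":0,"ty":0,"tz":0,"rx":0,"ry":0,"rz":0},{"gripper":0.5,"tx":0,"ty":0,"tz":0,"rx":0,"ry":0,"rz":0},{"gripper":0.5,"tx":0,"ty":0,"tz":0,"rx":0,"ry":0,"rz":0},{"gripper":0.5,"tx":0,"ty":0,"tz":-0.01,"rx":0,"ry":0,"rz":0},{"gripper":0.5,"tx":0,"ty":0,"tz":-0.05,"rx":0,"ry":0,"rz":0},{"gripper":0.5,"tx":0,"ty":0,"tz":-0.06,"rx":0,"ry":0,"rz":0}]'; python3 plan.py 488 174 370 190.9
python3 - <<'E'
from fit import *
ds=[cam(n) for n in('scene','side','wrist')];save(ds[1],'s9');save(ds[0],'c9')
for pp in (pts(ds[:1]),pts(ds[1:2]),pts(ds[2:])):
  for g in ((583.5,275,-2),(584.5,213,-2),(580,151,-2)):
    print(fit('slim',pp,g,zoff=74,zmin=20))
print(fit('file',pts(ds),(488,174,190.9)),fit('file',pts(ds[:2]),(411.6,-171,-2.7)))
E
```

```text
t: 29.6
ee_pos: [636.2, 149.0, 382.2]
orientation: [3.141, -0.05, -0.003]
ft_force: [0.4, -0.1, 0.1]
width: 43.6
t 29.6 tcp [636.2 149.  382.2] phi -1.83 tilt 0.11 w 43.6 q [ 0.21  0.49  1.58 -0.    1.07  1.81] F [ 0.4 -0.1  0.1]
rz 167.3 (alt -192.7) then tx 0.1408 ty 0.0526 tz 0.0122 max-corr: rx/ry drift [-2.e-03 -4.e-04 -1.e+00]
((np.float64(590.7), np.float64(275.3), np.float64(-1.28)), 1.99, 909)
((np.float64(586.0), np.float64(214.3), np.float64(-1.63)), 1.59, 972)
((np.float64(581.2), np.float64(154.2), np.float64(-2.6)), 1.63, 935)
((np.float64(579.3), np.float64(273.5), np.float64(-1.64)), 2.16, 529)
((np.float64(580.8), np.float64(211.3), np.float64(-1.8)), 2.1, 565)
((np.float64(576.7), np.float64(149.9), np.float64(-1.91)), 2.18, 600)
((np.float64(583.6), np.float64(275.3), np.float64(-1.7)), 0.92, 5120)
((np.float64(584.5), np.float64(214.1), np.float64(-2.14)), 1.04, 3841)
((np.float64(581.2), np.float64(151.8), np.float64(-1.93)), 0.94, 4726)
((np.float64(488.0), np.float64(173.4), np.float64(190.91)), 1.09, 2216) ((np.float64(412.1), np.float64(-171.3), np.float64(-2.88)), 1.39, 1433)
```

View pics/s9.png

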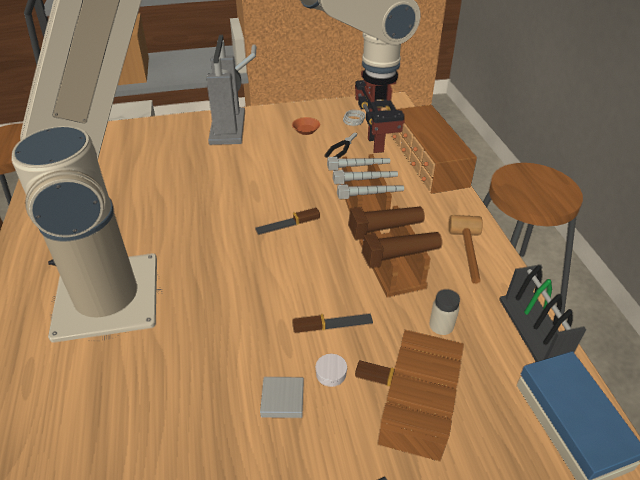

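```bash
python3 -m handwheel '[{"gripper":0.4,"tx":0,"ty":0,"tz":0,"rx":0,"ry":0,"rz":-6.35},{"gripper":0.4,"tx":0,"ty":0,"tz":0,"rx":0,"ry":0,"rz":-6.35},{"gripper":0.4,"tx":-0.035,"ty":-0.0131,"tz":0,"rx":0,"ry":0,"rz":0},{"gripper":0.4,"tx":-0.04,"ty":-0.0145,"tz":0.02,"rx":0,"ry":0,"rz":0},{"gripper":0.4,"tx":-0.04,"ty":-0.0145,"tz":0.03,"rx":0,"ry":0,"rz":0},{"gripper":0.4,"tx":-0.026,"ty":-0.0105,"tz":0.03,"rx":0,"ry":0,"rz":0},{"gripper":0.4,"tx":0,"ty":0,"tz":0,"rx":0,"ry":0,"rz":0},{"gripper":0.4,"tx":0,"ty":0,"tz":0,"rx":0,"ry":0,"rz":0}]'
python3 - <<'E'
from plan import *
from fit import *
d=cam('wrist');save(d,'w10');P=pts([d])
s=fit('file',P,(488,173.6,190.9));print(s)
x,y=grip(s[0],0);plan(x,y,184.5,s[0][2]+180)
E
```

```text
t: 30.75
ee_pos: [489.4, 174.3, 301.8]
orientation: [-3.127, -0.298, -0.002]
ft_force: [0.3, 0.7, 0.9]
width: 52.7
t 30.75 tcp [489.4 174.3 301.8] phi 10.88 tilt 0.09 w 52.7 q [ 0.32  0.42  1.93 -0.    0.79  1.7 ] F [0.3 0.7 0.9]
((np.float64(488.0), np.float64(174.0), np.float64(190.69)), 0.63, 4398)
rz 0.2 (alt -359.8) then tx -0.0015 ty 0.0001 tz 0.1173 max-corr: rx/ry drift [ 1.5e-03  4.0e-04 -1.0e+00]
```

View pics/w10.png

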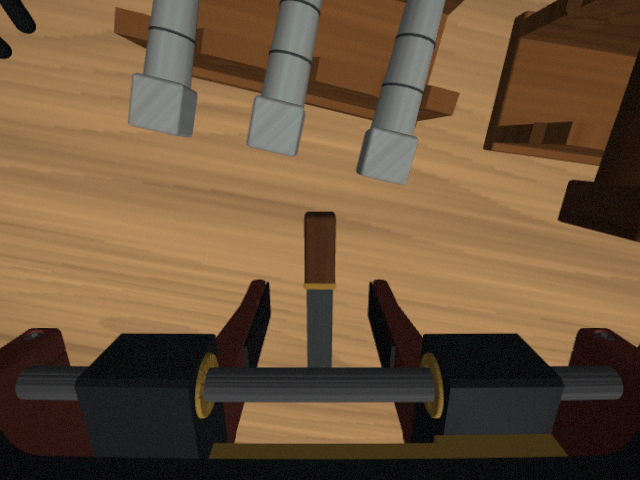

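```bash
python3 -m handwheel '[{"gripper":0.4,"tx":-0.001,"ty":0,"tz":0.05,"rx":0,"ry":0,"rz":0.2},{"gripper":0.4,"tx":0,"ty":0,"tz":0.045,"rx":0,"ry":0,"rz":0},{"gripper":0.4,"tx":0,"ty":0,"tz":0.0225,"rx":0,"ry":0,"rz":0},{"gripper":0.4,"tx":0,"ty":0,"tz":0,"rx":0,"ry":0,"rz":0},{"gripper":1,"tx":0,"ty":0,"tz":0,"rx":0,"ry":0,"rz":0},{"gripper":1,"tx":0,"ty":0,"tz":0,"rx":0,"ry":0,"rz":0},{"gripper":1,"tx":0,"ty":0,"tz":0,"rx":0,"ry":0,"rz":0},{"gripper":1,"tx":0,"ty":0,"tz":0,"rx":0,"ry":0,"rz":0}]'
python3 - <<'E'
from plan import *
# block pose and approach points
B=(578,-396.2,-29.5)
for ly in (0,-60,60):
    print(ly,'home',np.round(grip(B,-95,ly),1),'pre -225',np.round(grip(B,-225,ly),1))
plan(400,-230,340,150.5)
E
```

```text
t: 31.8
ee_pos: [487.5, 174.0, 184.1]
orientation: [-3.128, -0.292, -0.001]
ft_force: [0.1, -1.3, 4.2]
width: 25.9
t 31.8 tcp [487.5 174.  184.1] phi 10.67 tilt 0.05 w 25.9 q [ 0.32  0.63  1.97 -0.    0.54  1.7 ] F [ 0.1 -1.3  4.2]
0 home [ 495.3 -349.4] pre -225 [ 382.2 -285.4]
-60 home [ 465.8 -401.6] pre -225 [ 352.6 -337.6]
60 home [ 524.9 -297.2] pre -225 [ 411.7 -233.2]
rz -139.8 (alt 220.2) then tx -0.1228 ty -0.3947 tz -0.1559 max-corr: rx/ry drift [ 9.e-04  2.e-04 -1.e+00]
```

```bash
python3 -m handwheel '[{"gripper":1,"tx":0,"ty":0,"tz":-0.03,"rx":0,"ry":0,"rz":0},{"gripper":1,"tx":0,"ty":0,"tz":-0.05,"rx":0,"ry":0,"rz":0},{"gripper":1,"tx":0,"ty":0,"tz":-0.05,"rx":0,"ry":0,"rz":0},{"gripper":1,"tx":0,"ty":0,"tz":-0.03,"rx":0,"ry":0,"rz":-9.8},{"gripper":1,"tx":0,"ty":0,"tz":0,"rx":0,"ry":0,"rz":-10},{"gripper":1,"tx":0,"ty":0,"tz":0,"rx":0,"ry":0,"rz":-10},{"gripper":1,"tx":0,"ty":0,"tz":0,"rx":0,"ry":0,"rz":-10},{"gripper":1,"tx":0,"ty":0,"tz":0,"rx":0,"ry":0,"rz":-10}]'; python3 -m handwheel '[{"gripper":1,"tx":0,"ty":0,"tz":0,"rx":0,"ry":0,"rz":-10},{"gripper":1,"tx":0,"ty":0,"tz":0,"rx":0,"ry":0,"rz":-10},{"gripper":1,"tx":0,"ty":0,"tz":0,"rx":0,"ry":0,"rz":-10},{"gripper":1,"tx":0,"ty":0,"tz":0,"rx":0,"ry":0,"rz":-10},{"gripper":1,"tx":0,"ty":0,"tz":0,"rx":0,"ry":0,"rz":-10},{"gripper":1,"tx":0,"ty":0,"tz":0,"rx":0,"ry":0,"rz":-10},{"gripper":1,"tx":0,"ty":0,"tz":0,"rx":0,"ry":0,"rz":-10},{"gripper":1,"tx":0,"ty":0,"tz":0,"rx":0,"ry":0,"rz":-10}]'; python3 plan.py 364 -344 300 150.5
```

```text
t: 32.8
ee_pos: [486.9, 173.9, 343.5]
orientation: [-2.709, -1.59, 0.001]
ft_force: [0.2, 0.2, -0.7]
width: 25.6
t: 33.8
ee_pos: [486.8, 174.0, 343.4]
orientation: [-1.054, -2.959, 0.001]
ft_force: [0.1, 0.4, -1.4]
width: 25.7
t 33.8 tcp [486.8 174.  343.4] phi 140.8 tilt 0.05 w 25.7 q [ 0.32  0.35  1.91  0.    0.88 -0.57] F [ 0.1  0.4 -1.4]
rz -9.7 (alt 350.3) then tx -0.1481 ty -0.5113 tz 0.0434 max-corr: rx/ry drift [-9.e-04 -1.e-04 -1.e+00]
```

```bash
python3 -m handwheel '[{"gripper":1,"tx":0,"ty":0,"tz":0,"rx":0,"ry":0,"rz":-9.7},{"gripper":1,"tx":-0.0065,"ty":-0.023,"tz":0,"rx":0,"ry":0,"rz":0},{"gripper":1,"tx":-0.0135,"ty":-0.0465,"tz":0,"rx":0,"ry":0,"rz":0},{"gripper":1,"tx":-0.0135,"ty":-0.0465,"tz":0,"rx":0,"ry":0,"rz":0},{"gripper":1,"tx":-0.0135,"ty":-0.0465,"tz":0,"rx":0,"ry":0,"rz":0},{"gripper":1,"tx":-0.0135,"ty":-0.0465,"tz":0,"rx":0,"ry":0,"rz":0},{"gripper":1,"tx":-0.0135,"ty":-0.0465,"tz":0,"rx":0,"ry":0,"rz":0},{"gripper":1,"tx":-0.0135,"ty":-0.0465,"tz":0,"rx":0,"ry":0,"rz":0}]'; python3 -m handwheel '[{"gripper":1,"tx":-0.0135,"ty":-0.0465,"tz":0,"rx":0,"ry":0,"rz":0},{"gripper":1,"tx":-0.0135,"ty":-0.0465,"tz":0,"rx":0,"ry":0,"rz":0},{"gripper":1,"tx":-0.0135,"ty":-0.0465,"tz":0,"rx":0,"ry":0,"rz":0},{"gripper":1,"tx":-0.0135,"ty":-0.0465,"tz":0,"rx":0,"ry":0,"rz":0},{"gripper":1,"tx":-0.0065,"ty":-0.023,"tz":0,"rx":0,"ry":0,"rz":0},{"gripper":1,"tx":0,"ty":0,"tz":0,"rx":0,"ry":0,"rz":0}]'
python3 - <<'E'
from fit import *
d=cam('wrist');save(d,'w11');P=pts([d])
print(fit('file_block',P,(578,-396.2,-29.5)), fit('file',P,(495.3,-349.4,-29.5),zoff=60,zmin=25),fit('file',P,(412,-171,-2.8)))
E
python3 place.py file 578 -396.2 -29.5 -95 -60 60 180 184.1 0
```

```text
t: 34.8
ee_pos: [412.0, -132.8, 343.6]
orientation: [-0.808, -3.035, -0.0]
ft_force: [1.0, 1.1, -1.2]
width: 25.6
t: 35.55
ee_pos: [360.8, -344.0, 343.5]
orientation: [-0.812, -3.034, -0.0]
ft_force: [-0.1, 0.9, -0.9]
width: 25.9
((np.float64(579.7), np.float64(-395.5), np.float64(-29.39)), 0.55, 1541) ((np.float64(509.4), np.float64(-434.6), np.float64(60.65)), 1.99, 665) ((np.float64(412.1), np.float64(-170.8), np.float64(-2.89)), 0.59, 4533)
t 35.6 tcp [ 360.9 -343.   343.3] phi 150.08 tilt 0.07 w 25.6 q [-0.78  0.33  1.95  0.    0.86 -1.83] F [ 0.4  0.2 -1.3]
file in hand: xy [ 360.8 -342.8] th -29.67 zoff 159.7 extra pitch(tip down +) 0.09 res 0.58 7928
obj z 159.7 need dz down 99.7 dxy world [104.9 -58.9] tool tx -0.1203 ty 0.0013 yaw err rz -0.17
```

View pics/w11.png

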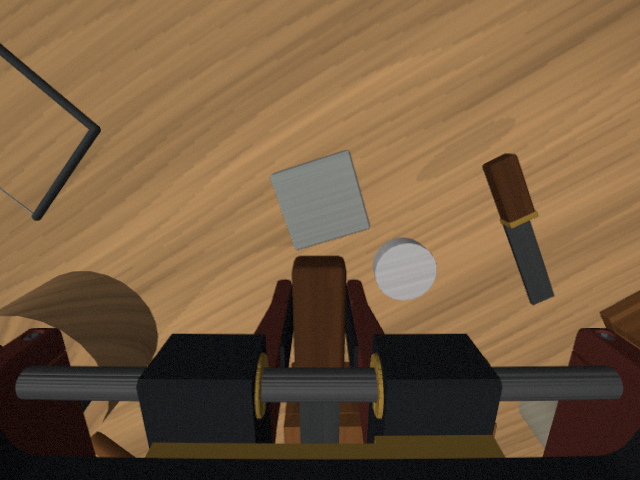

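Run:
```python
from fit import *
B=(579,-395.8,-29.4)
a=np.radians(B[2]);c,s=np.cos(a),np.sin(a)
for n in('scene','side'):
    d=cam(n);P=cloud(d).reshape(-1,3);P=P[np.isfinite(P[:,0])]
    q=P-[B[0],B[1],0]; L=np.c_[q[:,0]*c+q[:,1]*s,-q[:,0]*s+q[:,1]*c,q[:,2]]
    m=(L[:,0]>-420)&(L[:,0]<250)&(abs(L[:,1])<250)&(L[:,2]>30)&(L[:,2]<200)&(P[:,0]>250)
    L=L[m]
    H,xe,ye=np.histogram2d(L[:,0],L[:,1],bins=[np.arange(-420,251,30),np.arange(-250,251,25)])
    Z=np.zeros(H.shape)
    i=np.digitize(L[:,0],xe)-1;j=np.digitize(L[:,1],ye)-1
    for ii,jj,z in zip(i,j,L[:,2]):
        if H[ii,jj]>4: Z[ii,jj]=max(Z[ii,jj],z)
    print(n);print('y',ye[:-1].astype(int))
    for k in range(len(xe)-1): print(int(xe[k]),Z[k].astype(int))
```

```text
Traceback (most recent call last):
IndexError: index 22 is out of bounds for axis 0 with size 22
```

Run:
```python
from fit import *
B=(579,-395.8,-29.4)
a=np.radians(B[2]);c,s=np.cos(a),np.sin(a)
for n in('scene','side'):
    d=cam(n);P=cloud(d).reshape(-1,3);P=P[np.isfinite(P[:,0])]
    q=P-[B[0],B[1],0]; L=np.c_[q[:,0]*c+q[:,1]*s,-q[:,0]*s+q[:,1]*c,q[:,2]]
    m=(L[:,0]>-419)&(L[:,0]<238)&(abs(L[:,1])<249)&(L[:,2]>30)&(L[:,2]<200)&(P[:,0]>250)
    L=L[m]
    xe=np.arange(-420,241,30);ye=np.arange(-250,251,25)
    H,_,_=np.histogram2d(L[:,0],L[:,1],bins=[xe,ye])
    Z=np.zeros(H.shape)
    i=np.digitize(L[:,0],xe)-1;j=np.digitize(L[:,1],ye)-1
    for ii,jj,z in zip(i,j,L[:,2]):
        if H[ii,jj]>4: Z[ii,jj]=max(Z[ii,jj],z)
    print(n);print('y',ye[:-1].astype(int))
    for k in range(len(xe)-1): print(int(xe[k]),Z[k].astype(int))
```

```text
scene
y [-250 -225 -200 -175 -150 -125 -100  -75  -50  -25    0   25   50   75
  100  125  150  175  200  225]
-420 [0 0 0 0 0 0 0 0 0 0 0 0 0 0 0 0 0 0 0 0]
-390 [0 0 0 0 0 0 0 0 0 0 0 0 0 0 0 0 0 0 0 0]
-360 [0 0 0 0 0 0 0 0 0 0 0 0 0 0 0 0 0 0 0 0]
-330 [0 0 0 0 0 0 0 0 0 0 0 0 0 0 0 0 0 0 0 0]
-300 [0 0 0 0 0 0 0 0 0 0 0 0 0 0 0 0 0 0 0 0]
-270 [0 0 0 0 0 0 0 0 0 0 0 0 0 0 0 0 0 0 0 0]
-240 [  0   0   0   0   0   0   0 199 199   0   0   0   0   0   0   0   0   0
   0   0]
-210 [  0   0   0   0   0   0 198 198 199   0   0   0   0   0   0   0   0   0
   0   0]
-180 [  0   0   0   0   0   0   0 183 183   0   0   0   0   0   0   0   0   0
   0   0]
-150 [ 93   0   0   0   0   0   0 167 168   0   0   0   0   0   0   0   0   0
   0   0]
-120 [ 95   0   0   0   0   0   0 167 166  83  86   0   0   0   0   0   0   0
   0   0]
-90 [154   0   0   0   0   0   0 167 166  82  84   0   0   0   0   0   0   0
   0   0]
-60 [158 150   0   0   0   0  95  95  95  96  95  95  95  97   0   0   0   0
   0   0]
-30 [  0 153   0   0   0   0  95  96  95  95  96  96  96  95   0   0   0  88
  89  64]
0 [ 0 
[... 1334 characters left out ...]
  82   0   0   0   0   0   0   0
   0   0]
-60 [ 0  0  0  0  0  0 94 93 94 94 94 94 94 94  0  0  0  0  0  0]
-30 [  0 150   0   0   0   0  95  94  94  94  93  94  94  94   0   0   0  86
  86   0]
0 [ 0  0  0  0  0  0 95 94 95 94 95 93 93 94  0  0 66 87 88  0]
30 [ 0  0  0  0  0  0 94 93 95 93 94 94 93 93  0  0  0 84 86  0]
60 [0 0 0 0 0 0 0 0 0 0 0 0 0 0 0 0 0 0 0 0]
90 [0 0 0 0 0 0 0 0 0 0 0 0 0 0 0 0 0 0 0 0]
120 [0 0 0 0 0 0 0 0 0 0 0 0 0 0 0 0 0 0 0 0]
150 [ 0  0  0  0  0  0  0  0  0  0  0  0  0 63 60  0  0  0  0 74]
180 [  0   0   0   0   0   0   0   0   0   0   0  59  63  62  61   0   0   0
 115 122]
210 [  0   0   0   0   0   0   0   0   0  59  62  62  63  63  62  61 104 131
 124 128]
```

```bash
python3 -m handwheel '[{"gripper":1,"tx":-0.03,"ty":0,"tz":0,"rx":0,"ry":0,"rz":0},{"gripper":1,"tx":-0.05,"ty":0,"tz":0,"rx":0,"ry":0,"rz":0},{"gripper":1,"tx":-0.06,"ty":0,"tz":0,"rx":0,"ry":0,"rz":0},{"gripper":1,"tx":-0.05,"ty":0,"tz":0,"rx":0,"ry":0,"rz":0},{"gripper":1,"tx":-0.02,"ty":0,"tz":0,"rx":0,"ry":0,"rz":0},{"gripper":1,"tx":0,"ty":0,"tz":0,"rx":0,"ry":0,"rz":0},{"gripper":1,"tx":0,"ty":0,"tz":0,"rx":0,"ry":0,"rz":0}]'
python3 - <<'E'
from fit import *
d=cam('wrist');save(d,'w12');P=pts([d])
print(fit('file_block',P,(578,-396.2,-29.5)), fit('file',P,(495.3,-349.4,-29.5),zoff=60,zmin=25))
E
python3 place.py file 578 -396.2 -29.5 -95 -60 60 180 184.1 0
```

```text
t: 36.67
ee_pos: [543.1, -446.3, 343.3]
orientation: [-0.807, -3.035, -0.001]
ft_force: [-0.7, 0.8, -2.0]
width: 25.9
((np.float64(577.8), np.float64(-400.4), np.float64(-28.95)), 1.72, 32370) ((np.float64(509.5), np.float64(-357.0), np.float64(-31.23)), 1.16, 4701)
t 36.73 tcp [ 542.9 -446.4  343.5] phi 150.19 tilt 0.08 w 26.0 q [-0.71  0.6   1.48 -0.    1.06 -1.76] F [ 0.2 -0.4 -1.4]
file in hand: xy [ 542.7 -446.2] th -29.56 zoff 159.7 extra pitch(tip down +) 0.1 res 0.58 7927
obj z 159.7 need dz down 99.7 dxy world [-77.   44.6] tool tx 0.0889 ty 0.0004 yaw err rz -0.06
```

View pics/w12.png

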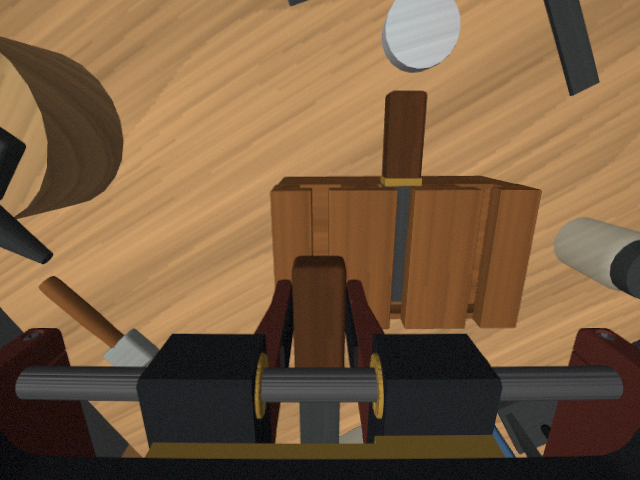

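```bash
cat >> fit.py <<'E'
def blk(p):
    d=box(p,[-55,-95,0],[55,95,92])
    for y in(-60,0,60):
        d=np.maximum(d,-box(p,[-60,y-16,60],[50,y+16,76]))
        d=np.maximum(d,-box(p,[-60,y-6,70],[50,y+6,120]))
    f=p-np.array([-95,0,60])
    return np.minimum(d,M['file'](f))
M['blk']=blk
E
python3 - <<'E'
from fit import *
d=cam('wrist');P=pts([d]);P=P[P[:,2]<112]
for zo in (0,1,2): print(fit('blk',P,(578,-396.2,-29.5),zmin=40,zoff=zo),fit('blk',P[::1],(580,-394,-30.5),zmin=40,zoff=zo))
E
```

```text
((np.float64(579.5), np.float64(-396.5), np.float64(-29.45)), 0.58, 35011) ((np.float64(579.5), np.float64(-396.5), np.float64(-29.45)), 0.58, 35011)
((np.float64(579.6), np.float64(-396.6), np.float64(-29.46)), 0.63, 35011) ((np.float64(579.6), np.float64(-396.6), np.float64(-29.46)), 0.63, 35011)
((np.float64(579.7), np.float64(-396.6), np.float64(-29.46)), 1.32, 35011) ((np.float64(579.7), np.float64(-396.7), np.float64(-29.46)), 1.32, 35011)
```

```bash
python3 place.py file 579.5 -396.5 -29.45 -215 -60 63 180 184.1 0
```

```text
t 36.83 tcp [ 542.9 -446.8  343.9] phi 150.17 tilt 0.03 w 25.5 q [-0.71  0.6   1.48 -0.    1.06 -1.76] F [-0.4  0.2 -1.8]
file in hand: xy [ 542.8 -446.7] th -29.74 zoff 160.2 extra pitch(tip down +) 0.06 res 0.58 7926
obj z 160.2 need dz down 97.2 dxy world [-180.1  103.7] tool tx 0.2078 ty 0.0004 yaw err rz -0.29
```

```bash
python3 -m handwheel '[{"gripper":1,"tx":0.04,"ty":0,"tz":0,"rx":0,"ry":0,"rz":-0.2},{"gripper":1,"tx":0.06,"ty":0.0004,"tz":0,"rx":0,"ry":0,"rz":0},{"gripper":1,"tx":0.06,"ty":0,"tz":0,"rx":0,"ry":0,"rz":0},{"gripper":1,"tx":0.04,"ty":0,"tz":0.0,"rx":0,"ry":0,"rz":0},{"gripper":1,"tx":0.008,"ty":0,"tz":0.02,"rx":0,"ry":0,"rz":0},{"gripper":1,"tx":0,"ty":0,"tz":0.05,"rx":0,"ry":0,"rz":0},{"gripper":1,"tx":0,"ty":0,"tz":0.027,"rx":0,"ry":0,"rz":0},{"gripper":1,"tx":0,"ty":0,"tz":0,"rx":0,"ry":0,"rz":0}]'; python3 -m handwheel '[{"gripper":1,"tx":0,"ty":0,"tz":0,"rx":0,"ry":0,"rz":0}]'; python3 place.py file 579.5 -396.5 -29.45 -95 -60 63 180 184.1 0
```

```text
t: 37.88
ee_pos: [362.2, -343.5, 245.5]
orientation: [-0.803, -3.034, -0.003]
ft_force: [-0.6, -0.9, -2.1]
width: 25.9
t: 38.0
ee_pos: [363.3, -344.4, 247.7]
orientation: [0.803, 3.036, -0.001]
ft_force: [0.1, -0.8, -1.7]
width: 25.6
t 38.0 tcp [ 363.3 -344.4  247.7] phi 150.36 tilt 0.08 w 25.6 q [-0.78  0.5   1.99  0.    0.65 -1.84] F [ 0.1 -0.8 -1.7]
file in hand: xy [ 363.5 -344.5] th -29.63 zoff 64.1 extra pitch(tip down +) -0.04 res 0.58 7932
obj z 64.1 need dz down 1.1 dxy world [103.7 -57.6] tool tx -0.1186 ty 0.0013 yaw err rz -0.18
```

```bash
python3 -m handwheel '[{"gripper":1,"tx":-0.008,"ty":0.001,"tz":0.001,"rx":0,"ry":0,"rz":0},{"gripper":1,"tx":-0.012,"ty":0,"tz":0,"rx":0,"ry":0,"rz":0},{"gripper":1,"tx":-0.012,"ty":0,"tz":0,"rx":0,"ry":0,"rz":0},{"gripper":1,"tx":-0.012,"ty":0,"tz":0,"rx":0,"ry":0,"rz":0},{"gripper":1,"tx":-0.012,"ty":0,"tz":0,"rx":0,"ry":0,"rz":0}]'; python3 place.py file 579.5 -396.5 -29.45 -95 -60 61 180 184.1 0
```

```text
t: 38.67
ee_pos: [413.1, -371.3, 245.6]
orientation: [-0.803, -3.037, -0.0]
ft_force: [-0.6, 0.1, -1.4]
width: 25.9
t 38.67 tcp [ 413.1 -371.3  245.6] phi 150.38 tilt 0.0 w 25.9 q [-0.75  0.56  1.87 -0.    0.71 -1.81] F [-0.6  0.1 -1.4]
file in hand: xy [ 413.1 -371.3] th -29.59 zoff 61.9 extra pitch(tip down +) 0.09 res 0.62 8033
obj z 61.9 need dz down 0.9 dxy world [ 54.2 -30.8] tool tx -0.0623 ty 0.0000 yaw err rz -0.14
```

```bash
python3 -m handwheel '[{"gripper":1,"tx":-0.012,"ty":0,"tz":-0.0005,"rx":0,"ry":0,"rz":0},{"gripper":1,"tx":-0.012,"ty":0,"tz":0,"rx":0,"ry":0,"rz":0},{"gripper":1,"tx":-0.012,"ty":0,"tz":0,"rx":0,"ry":0,"rz":0},{"gripper":1,"tx":-0.012,"ty":0,"tz":0,"rx":0,"ry":0,"rz":0},{"gripper":1,"tx":-0.004,"ty":0,"tz":0,"rx":0,"ry":0,"rz":0},{"gripper":1,"tx":0,"ty":0,"tz":0,"rx":0,"ry":0,"rz":0}]'; python3 place.py file 579.5 -396.5 -29.45 -95 -60 61 180 184.1 0
```

```text
t: 39.48
ee_pos: [457.5, -396.6, 246.0]
orientation: [-0.803, -3.037, -0.0]
ft_force: [-0.5, -0.3, -1.6]
width: 25.7
t 39.48 tcp [ 457.5 -396.6  246. ] phi 150.38 tilt 0.02 w 25.7 q [-0.73  0.61  1.76  0.    0.77 -1.79] F [-0.5 -0.3 -1.6]
file in hand: xy [ 457.5 -396.5] th -29.4 zoff 62.3 extra pitch(tip down +) 0.07 res 0.59 7159
obj z 62.3 need dz down 1.3 dxy world [ 9.8 -5.5] tool tx -0.0112 ty 0.0000 yaw err rz 0.05
```

```bash
python3 -m handwheel '[{"gripper":1,"tx":-0.004,"ty":0,"tz":0,"rx":0,"ry":0,"rz":0},{"gripper":1,"tx":-0.004,"ty":0,"tz":0,"rx":0,"ry":0,"rz":0},{"gripper":1,"tx":-0.003,"ty":0,"tz":0.0005,"rx":0,"ry":0,"rz":0},{"gripper":1,"tx":0,"ty":0,"tz":0.0005,"rx":0,"ry":0,"rz":0}]'; python3 place.py file 579.5 -396.5 -29.45 -95 -60 61 180 184.1 0
```

```text
t: 40.02
ee_pos: [467.0, -402.1, 245.1]
orientation: [-0.803, -3.037, -0.0]
ft_force: [-0.5, 0.3, -1.4]
width: 26.0
t 40.02 tcp [ 467.  -402.1  245.1] phi 150.37 tilt 0.02 w 26.0 q [-0.73  0.62  1.73 -0.    0.79 -1.78] F [-0.5  0.3 -1.4]
file in hand: xy [ 467.1 -402. ] th -29.62 zoff 61.4 extra pitch(tip down +) 0.07 res 0.64 7271
obj z 61.4 need dz down 0.4 dxy world [ 0.2 -0.1] tool tx -0.0002 ty 0.0000 yaw err rz -0.17
```

```bash
python3 -m handwheel '[{"gripper":1,"tx":-0.001,"ty":0,"tz":0,"rx":0,"ry":0,"rz":0},{"gripper":1,"tx":-0.001,"ty":0,"tz":0,"rx":0,"ry":0,"rz":0},{"gripper":0.45,"tx":0,"ty":0,"tz":0,"rx":0,"ry":0,"rz":0},{"gripper":0.45,"tx":0,"ty":0,"tz":0,"rx":0,"ry":0,"rz":0},{"gripper":0.45,"tx":0,"ty":0,"tz":0,"rx":0,"ry":0,"rz":0},{"gripper":0.45,"tx":0,"ty":0,"tz":-0.03,"rx":0,"ry":0,"rz":0},{"gripper":0.45,"tx":0,"ty":0,"tz":-0.05,"rx":0,"ry":0,"rz":0},{"gripper":0.45,"tx":0,"ty":0,"tz":-0.03,"rx":0,"ry":0,"rz":0}]'
python3 - <<'E'
from plan import *
from fit import *
ds=[cam(n) for n in('wrist','side','scene')];save(ds[0],'w13');save(ds[1],'s13')
P=pts(ds[:1])
print('placed',fit('file',P,(466.5,-402,-29.5),zoff=60,zmin=40))
P=pts(ds)
s=fit('file',P,(412.1,-170.8,-2.9));print(s);plan(s[0][0],s[0][1],340,s[0][2]+180)
E
```

```text
t: 41.08
ee_pos: [469.1, -403.4, 357.6]
orientation: [0.803, 3.035, -0.002]
ft_force: [0.4, -0.3, 0.3]
width: 48.2
t 41.08 tcp [ 469.1 -403.4  357.6] phi 150.37 tilt 0.17 w 48.2 q [-0.73  0.47  1.68  0.    0.99 -1.78] F [ 0.4 -0.3  0.3]
placed ((np.float64(475.6), np.float64(-404.9), np.float64(-26.61)), 1.07, 3499)
((np.float64(412.2), np.float64(-170.8), np.float64(-2.79)), 0.81, 7330)
rz -26.8 (alt 333.2) then tx 0.0682 ty 0.2295 tz 0.0176 max-corr: rx/ry drift [ 0.0022 -0.0019 -1.    ]
```

View pics/w13.png

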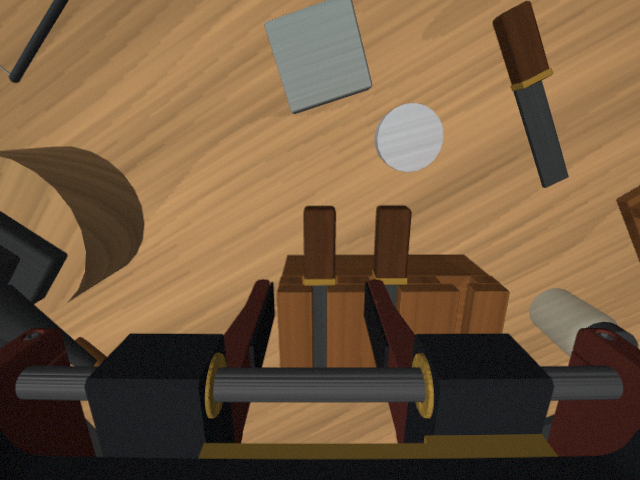

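```bash
python3 -m handwheel '[{"gripper":0.4,"tx":0,"ty":0,"tz":0,"rx":0,"ry":0,"rz":-9},{"gripper":0.4,"tx":0,"ty":0,"tz":0,"rx":0,"ry":0,"rz":-9},{"gripper":0.4,"tx":0,"ty":0,"tz":0,"rx":0,"ry":0,"rz":-8.8},{"gripper":0.4,"tx":0.0136,"ty":0.0459,"tz":0,"rx":0,"ry":0,"rz":0},{"gripper":0.4,"tx":0.0136,"ty":0.0459,"tz":0,"rx":0,"ry":0,"rz":0},{"gripper":0.4,"tx":0.0136,"ty":0.0459,"tz":0.015,"rx":0,"ry":0,"rz":0},{"gripper":0.4,"tx":0.0136,"ty":0.0459,"tz":0.02,"rx":0,"ry":0,"rz":0},{"gripper":0.4,"tx":0.0136,"ty":0.0459,"tz":0.02,"rx":0,"ry":0,"rz":0}]'; python3 -m handwheel '[{"gripper":0.4,"tx":0,"ty":0,"tz":0,"rx":0,"ry":0,"rz":0},{"gripper":0.4,"tx":0,"ty":0,"tz":0,"rx":0,"ry":0,"rz":0}]'
python3 - <<'E'
from plan import *
from fit import *
d=cam('wrist');save(d,'w14');P=pts([d])
s=fit('file',P,(412.1,-170.8,-2.9));print(s);plan(s[0][0],s[0][1],184.5,s[0][2]+180)
E
```

```text
t: 42.22
ee_pos: [411.0, -168.9, 298.6]
orientation: [-0.078, -3.139, -0.001]
ft_force: [0.5, -0.4, 0.0]
width: 52.6
t: 42.48
ee_pos: [412.4, -170.6, 299.7]
orientation: [-0.076, -3.14, -0.0]
ft_force: [0.5, 0.4, -0.4]
width: 52.7
t 42.48 tcp [ 412.4 -170.6  299.7] phi 177.21 tilt 0.02 w 52.7 q [-0.42  0.34  2.09 -0.    0.72 -1.94] F [ 0.5  0.4 -0.4]
((np.float64(411.8), np.float64(-170.9), np.float64(-2.79)), 0.6, 4508)
rz 0.0 (alt -360.0) then tx 0.0006 ty -0.0003 tz 0.1152 max-corr: rx/ry drift [-4.e-04  0.e+00 -1.e+00]
```

View pics/w14.png

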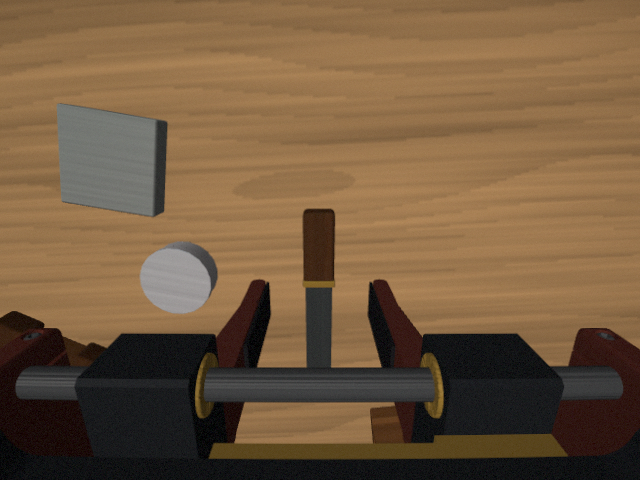

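```bash
python3 -m handwheel '[{"gripper":0.4,"tx":0,"ty":0,"tz":0.05,"rx":0,"ry":0,"rz":0},{"gripper":0.4,"tx":0,"ty":0,"tz":0.045,"rx":0,"ry":0,"rz":0},{"gripper":0.4,"tx":0,"ty":0,"tz":0.02,"rx":0,"ry":0,"rz":0},{"gripper":0.4,"tx":0,"ty":0,"tz":0,"rx":0,"ry":0,"rz":0},{"gripper":1,"tx":0,"ty":0,"tz":0,"rx":0,"ry":0,"rz":0},{"gripper":1,"tx":0,"ty":0,"tz":0,"rx":0,"ry":0,"rz":0},{"gripper":1,"tx":0,"ty":0,"tz":0,"rx":0,"ry":0,"rz":0},{"gripper":1,"tx":0,"ty":0,"tz":0,"rx":0,"ry":0,"rz":0}]'; python3 -m handwheel '[{"gripper":1,"tx":0,"ty":0,"tz":-0.03,"rx":0,"ry":0,"rz":0},{"gripper":1,"tx":0,"ty":0,"tz":-0.04,"rx":0,"ry":0,"rz":0},{"gripper":1,"tx":0,"ty":0,"tz":-0.02,"rx":0,"ry":0,"rz":9},{"gripper":1,"tx":0,"ty":0,"tz":0,"rx":0,"ry":0,"rz":9},{"gripper":1,"tx":0,"ty":0,"tz":0,"rx":0,"ry":0,"rz":8.7},{"gripper":1,"tx":0,"ty":0,"tz":0,"rx":0,"ry":0,"rz":0}]'; python3 place.py file 579.5 -396.5 -29.45 -215 60 63 180 184.5 0
```

```text
t: 43.52
ee_pos: [412.3, -170.6, 185.7]
orientation: [0.078, 3.14, -0.001]
ft_force: [-0.7, -2.0, 4.4]
width: 25.4
t: 44.28
ee_pos: [411.9, -170.3, 275.2]
orientation: [-0.798, -3.038, -0.0]
ft_force: [-0.1, 0.2, -1.3]
width: 25.6
t 44.27 tcp [ 411.9 -170.3  275.2] phi 150.56 tilt 0.01 w 25.6 q [-0.42  0.38  2.1   0.    0.66 -1.48] F [-0.1  0.2 -1.3]
file in hand: xy [ 411.4 -169.8] th -29.44 zoff 90.0 extra pitch(tip down +) 0.12 res 0.57 7925
obj z 90.0 need dz down 27.0 dxy world [ 10.4 -68.7] tool tx -0.0428 ty -0.0548 yaw err rz 0.01
```

```bash
python3 -m handwheel '[{"gripper":1,"tx":-0.012,"ty":-0.025,"tz":0,"rx":0,"ry":0,"rz":0},{"gripper":1,"tx":-0.016,"ty":-0.025,"tz":0.01,"rx":0,"ry":0,"rz":0},{"gripper":1,"tx":-0.0148,"ty":-0.0048,"tz":0.01,"rx":0,"ry":0,"rz":0},{"gripper":1,"tx":0,"ty":0,"tz":0.007,"rx":0,"ry":0,"rz":0},{"gripper":1,"tx":0,"ty":0,"tz":0,"rx":0,"ry":0,"rz":0},{"gripper":1,"tx":0,"ty":0,"tz":0,"rx":0,"ry":0,"rz":0}]'; python3 place.py file 579.5 -396.5 -29.45 -95 60 62.5 180 184.5 0
```

```text
t: 45.08
ee_pos: [422.2, -238.5, 248.1]
orientation: [-0.799, -3.038, -0.0]
ft_force: [0.0, 0.1, -1.9]
width: 25.7
t 45.08 tcp [ 422.2 -238.5  248.1] phi 150.54 tilt 0.05 w 25.7 q [-0.54  0.48  2.03  0.    0.64 -1.6 ] F [ 0.   0.1 -1.9]
file in hand: xy [ 421.6 -238. ] th -29.48 zoff 62.8 extra pitch(tip down +) 0.18 res 0.56 7922
obj z 62.8 need dz down 0.3 dxy world [104.7 -59.6] tool tx -0.1205 ty -0.0004 yaw err rz -0.03
```

```bash
python3 -m handwheel '[{"gripper":1,"tx":-0.008,"ty":-0.0004,"tz":-0.0005,"rx":0,"ry":0,"rz":0},{"gripper":1,"tx":-0.012,"ty":0,"tz":0,"rx":0,"ry":0,"rz":0},{"gripper":1,"tx":-0.012,"ty":0,"tz":0,"rx":0,"ry":0,"rz":0},{"gripper":1,"tx":-0.012,"ty":0,"tz":0,"rx":0,"ry":0,"rz":0},{"gripper":1,"tx":-0.008,"ty":0,"tz":0,"rx":0,"ry":0,"rz":0}]'; python3 place.py file 579.5 -396.5 -29.45 -95 60 61 180 184.5 0
```

```text
t: 45.75
ee_pos: [468.3, -265.7, 248.6]
orientation: [0.801, 3.038, -0.0]
ft_force: [0.1, -1.3, -1.3]
width: 25.9
t 45.75 tcp [ 468.3 -265.7  248.6] phi 150.47 tilt 0.02 w 25.9 q [-0.54  0.53  1.91  0.    0.7  -1.59] F [ 0.1 -1.3 -1.3]
file in hand: xy [ 467.8 -265.4] th -29.77 zoff 63.4 extra pitch(tip down +) 0.13 res 0.6 7979
obj z 63.4 need dz down 2.4 dxy world [ 58.5 -32.2] tool tx -0.0667 ty 0.0008 yaw err rz -0.32
```

```bash
python3 -m handwheel '[{"gripper":1,"tx":-0.012,"ty":0.0003,"tz":0.0003,"rx":0,"ry":0,"rz":0},{"gripper":1,"tx":-0.012,"ty":0,"tz":0.0002,"rx":0,"ry":0,"rz":0},{"gripper":1,"tx":-0.012,"ty":0,"tz":0,"rx":0,"ry":0,"rz":0},{"gripper":1,"tx":-0.012,"ty":0,"tz":0,"rx":0,"ry":0,"rz":0},{"gripper":1,"tx":-0.008,"ty":0,"tz":0,"rx":0,"ry":0,"rz":0},{"gripper":1,"tx":0,"ty":0,"tz":0,"rx":0,"ry":0,"rz":0}]'; python3 place.py file 579.5 -396.5 -29.45 -95 60 61 180 184.5 0
```

```text
t: 46.55
ee_pos: [516.7, -292.8, 248.1]
orientation: [0.801, 3.038, -0.0]
ft_force: [0.1, 1.1, -0.8]
width: 25.9
t 46.55 tcp [ 516.7 -292.8  248.1] phi 150.47 tilt 0.02 w 25.9 q [-0.54  0.59  1.79 -0.    0.76 -1.59] F [ 0.1  1.1 -0.8]
file in hand: xy [ 516.2 -292.5] th -29.85 zoff 62.8 extra pitch(tip down +) 0.12 res 0.59 7166
obj z 62.8 need dz down 1.8 dxy world [10.1 -5.1] tool tx -0.0113 ty 0.0005 yaw err rz -0.4
```

```bash
python3 -m handwheel '[{"gripper":1,"tx":-0.004,"ty":0,"tz":0.0005,"rx":0,"ry":0,"rz":0},{"gripper":1,"tx":-0.004,"ty":0,"tz":0.0005,"rx":0,"ry":0,"rz":0},{"gripper":1,"tx":-0.003,"ty":0,"tz":0.0005,"rx":0,"ry":0,"rz":0},{"gripper":1,"tx":-0.001,"ty":0,"tz":0,"rx":0,"ry":0,"rz":0},{"gripper":1,"tx":-0.001,"ty":0,"tz":0,"rx":0,"ry":0,"rz":0},{"gripper":1,"tx":0,"ty":0,"tz":0,"rx":0,"ry":0,"rz":0}]'; python3 place.py file 579.5 -396.5 -29.45 -95 60 61 180 184.5 0
```

```text
t: 47.35
ee_pos: [526.8, -298.5, 246.3]
orientation: [-0.8, -3.035, -0.001]
ft_force: [-4.6, 2.5, 0.1]
width: 25.9
t 47.35 tcp [ 526.8 -298.5  246.3] phi 150.47 tilt 0.17 w 25.9 q [-0.54  0.61  1.76 -0.    0.78 -1.59] F [-4.6  2.5  0.1]
file in hand: xy [ 525.8 -297.8] th -29.57 zoff 61.0 extra pitch(tip down +) 0.18 res 0.63 7314
obj z 61.0 need dz down 0.0 dxy world [0.5 0.2] tool tx -0.0003 ty 0.0004 yaw err rz -0.12
```

```bash
python3 -m handwheel '[{"gripper":0.45,"tx":0,"ty":0,"tz":0,"rx":0,"ry":0,"rz":0},{"gripper":0.45,"tx":0,"ty":0,"tz":0,"rx":0,"ry":0,"rz":0},{"gripper":0.45,"tx":0,"ty":0,"tz":0,"rx":0,"ry":0,"rz":0},{"gripper":0.45,"tx":0,"ty":0,"tz":-0.03,"rx":0,"ry":0,"rz":0},{"gripper":0.45,"tx":0,"ty":0,"tz":-0.05,"rx":0,"ry":0,"rz":0},{"gripper":0.45,"tx":0,"ty":0,"tz":-0.05,"rx":0,"ry":0,"rz":0},{"gripper":0.45,"tx":-0.05,"ty":0,"tz":-0.02,"rx":0,"ry":0,"rz":0},{"gripper":0.45,"tx":-0.04,"ty":0,"tz":0,"rx":0,"ry":0,"rz":0}]'; python3 -m handwheel '[{"gripper":0.45,"tx":0,"ty":0,"tz":0,"rx":0,"ry":0,"rz":0},{"gripper":0.45,"tx":0,"ty":0,"tz":0,"rx":0,"ry":0,"rz":0}]'
python3 - <<'E'
from plan import *
from fit import *
ds=[cam(n) for n in('wrist','side','scene')];save(ds[0],'w15');save(ds[1],'s15');save(ds[2],'c15')
B=(579.5,-396.5,-29.45);P=pts(ds[:1])
for ly in(-60,0,60):
    g=(*grip(B,-95,ly),B[2]); a=np.radians(B[2])
    # handle only: points ahead of block front
    q=P-[B[0],B[1],60];L=np.c_[q[:,0]*np.cos(a)+q[:,1]*np.sin(a),-q[:,0]*np.sin(a)+q[:,1]*np.cos(a),q[:,2]]
    h=L[(L[:,0]<-57)&(L[:,0]>-150)&(abs(L[:,1]-ly)<28)&(L[:,2]>5)&(L[:,2]<40)]
    if len(h): print(ly,'handle end x',np.percentile(h[:,0],1).round(1),'y',np.percentile(h[:,1],[2,98]).round(1),'top z',(60+np.median(h[h[:,2]>15][:,2])).round(1))
for pp in (pts(ds[1:2]),pts(ds[2:])):
  for n,g,z in (('slim',(583.5,275,-2),74),('slim',(584.5,213,-2),74),('slim',(581,151,-2),74),('stout',(580.6,10.8,4),78),('stout',(586.8,-80.8,4),78)):
    print(n,fit(n,pp,g,zoff=z,zmin=20))
E
```

```text
t: 48.4
ee_pos: [607.5, -344.3, 400.3]
orientation: [0.799, 3.032, -0.003]
ft_force: [-0.0, -0.0, 0.0]
width: 48.5
t: 48.65
ee_pos: [605.3, -343.0, 395.9]
orientation: [-0.8, -3.036, -0.001]
ft_force: [-0.9, -0.6, 0.2]
width: 48.6
t 48.65 tcp [ 605.3 -343.   395.9] phi 150.47 tilt 0.1 w 48.6 q [-0.53  0.54  1.47  0.    1.14 -1.59] F [-0.9 -0.6  0.2]
-60 handle end x -119.2 y [-71.3 -46.4] top z 80.4
0 handle end x -120.2 y [-11.3  13.7] top z 80.5
60 handle end x -119.6 y [46.9 71.8] top z 80.5
slim ((np.float64(578.6), np.float64(273.5), np.float64(-2.4)), 2.18, 531)
slim ((np.float64(580.9), np.float64(211.7), np.float64(-1.78)), 2.15, 561)
slim ((np.float64(576.7), np.float64(149.6), np.float64(-1.75)), 2.13, 596)
stout ((np.float64(576.9), np.float64(9.3), np.float64(4.11)), 1.76, 1597)
stout ((np.float64(583.6), np.float64(-82.6), np.float64(4.31)), 1.63, 1606)
slim ((np.float64(584.2), np.float64(275.3), np.float64(-1.33)), 1.99, 913)
slim ((np.float64(585.7), np.float64(214.1), np.float64(-1.61)), 1.55, 979)
slim ((np.float64(581.6), np.float64(154.2), np.float64(-2.47)), 1.66, 942)
stout ((np.float64(580.1), np.float64(12.7), np.float64(3.9)), 1.29, 2153)
stout ((np.float64(585.9), np.float64(-79.2), np.float64(3.83)), 1.28, 2156)
```

View pics/w15.png

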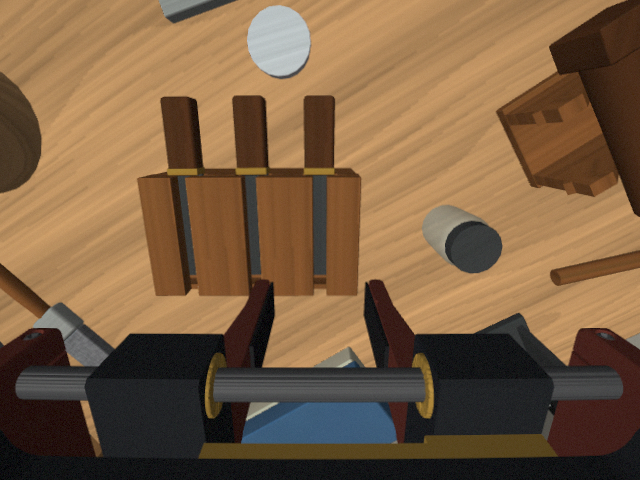

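View pics/s15.png

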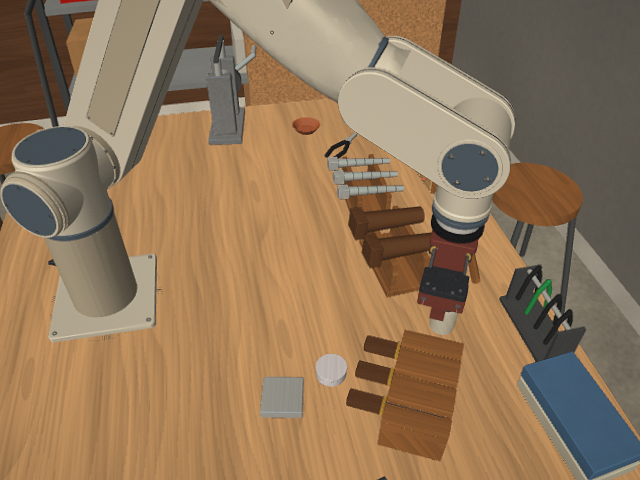

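```bash
python3 -m handwheel '[{"gripper":0.45,"tx":0,"ty":0,"tz":-0.02,"rx":0,"ry":0,"rz":0},{"gripper":0.45,"tx":0,"ty":0,"tz":0,"rx":0,"ry":0,"rz":0},{"gripper":0.45,"tx":0,"ty":0,"tz":0,"rx":0,"ry":0,"rz":0}]'; python3 -c "from workcell import ctrl; print(ctrl.close_job())"
```

```text
t: 49.18
ee_pos: [605.8, -343.3, 417.4]
orientation: [0.8, 3.037, -0.0]
ft_force: [1.2, 0.4, -1.2]
width: 48.2
the job is handed in; nothing more can be done
None
```

All six items were on the bench, and all are now put away; I handed the job in at about 49 s of the 210 s allowed.

- **Slim mandrels:** both are in the small rack's outer notch pairs, either side of the one already there.
- **Stout mandrels:** both are in the big rack, one in each notch pair, with their butts to the front.
- **Files:** both are fully home in the outer slots of the file block, either side of the one already there. I felt the second file's handle touch the block; I saw no contact force with the first, but its handle end measured level with the others.

**Last checks:**
- All three file handles end 119 to 120 mm before the block's middle, where 120 is home, with their tops at 80.5 mm.
- Close-up wrist-camera fits after placing showed the slims and the first stout within about 1 mm and 0.5° of their targets. I fitted the second stout only with the side and scene cameras; it looks about 3 to 4 mm further in than its central position, within the 40–76 mm limits.
- The bench block, tin and jar look undisturbed in the last pictures, though I did not measure them again.

**Disagreement:** for the mandrels the side camera reads about 3 to 5 mm nearer the robot (x) and 1 to 2 mm to its right (y) compared with the wrist camera. The scene camera was also up to 3 mm off. I trusted the wrist camera, whose fits were the tightest.

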